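Set washed engine parts up to dry

ROBOT

A 7-joint arm with a two-finger parallel gripper is mounted at the origin on the work surface. World frame = base frame: x ahead of the robot, y to its left, z up, the work surface at z = 0. Lengths are in m, angles in rad, forces in N, time in s.
With the tool pointing down it reaches from about 0.425 to 0.875 m from the base axis. Payload 9.9 kg.
Tool frame: the origin (TCP) lies at the very end of the fingers, on their centre line; the grasp point (between the pads) lies 19 mm behind it; z points along the fingers, y is the direction in which the jaws open and shut (so a half turn about z gives the same grasp; the last joint's range is limited). The gripper opens to 85 mm and grips with 20 to 120 N. Pads are 22 mm wide; open, the fingers measure 114 mm over their backs; the gripper's body (76 mm by 85 mm) begins 54 mm behind the grasp point. The pads swing forward as they close: fully open they stand 13 mm farther back than shut.
Start: joints at [1.261, 0.576, 0.025, 1.437, -0.015, 1.129, -0.057], TCP at [0.151, -0.658, 0.231] pointing down, gripper open.
Joint ranges: [-2.76, 2.76], [-0.34, 2.15], [-1.52, 1.57], [0.19, 2.46], [-1.09, 4.23], [0.17, 1.99], [-2.82, 2.82]. Speed limits (rad/s): [2.22, 2.22, 3.01, 3.01, 3.14, 3.14, 3.14].

INTERFACE

Orientations are given as a rotation vector (axis times angle).
In Python, from workcell import env, viewer gives the robot as it stands. The module is installed in compiled form; this text tells all that it offers.
- The arm moves only by the tool servo_tool, never from a script. Its argument "commands" is a list of rows, each a list of 4 numbers: the shift along the tool's x, y, z as a fraction of full scale, then the turn about the tool's z as a fraction of full scale. In form: [[dx, dy, dz, twist], ...]. A call has 1 to 10 rows; each row shifts and turns the commanded pose from where the row before left it, along the tool's axes as they then stand; what a row does not reach is not made up. Full scale, the value 1, is 30 mm for a shift and 6 degrees for a turn. A row lasts 1/10 s, in which the tool goes at most 50 mm and 8.59 degrees, less where a joint would pass 70% of its speed; a pose out of reach is approached as far as the arm can. A call with a number of a shift or a turn outside -1 to 1 is refused whole. A call with a gripper value outside its range is refused whole. "gripper" is the opening in per cent of the stroke, from 0 (shut) to 100 (fully open), set as the call begins (left out, the last holds). The fingers move at their own pace and stop on an object; "grip_force" is the grip in N (left out, the last holds). Time passes only in rows, so rows that do not move let the fingers close. It gives the time, the measured TCP pose, the force and the opening at its end, in the units of the state.
- env.get_state(): the state, without advancing time (a new reading comes with each control period).
- viewer.snapshot(name): name is "scene" or "top" or "wrist"; returns the picture (384x512x3 uint8, red, green, blue); there is no depth.
- viewer.camera_info(name): a dict with "fx", "fy", "cx", "cy" (pixels), "R" (3x3) and "t" (3): a world point X has camera coordinates R X + t. Camera axes: x right, y down, z forward; pixel columns grow to the right and rows downward; lengths in m; the calibration is good to about 2 mm. A picture is of the moment at which its call begins: read the wrist's pose just before it. camera_info takes no time and is no camera call; for the wrist camera it gives the pose at the moment of the call.
- env.hand_in(): hands the job in, once; it reports no verdict.
The state is a dict: "time_s": time; "joint_pos": joint angles; "dq": joint speeds; "joint_torque": joint torques, N m; "eef_pos": TCP position; "tcp_rot": TCP orientation; "wrist_force": force on the tool from outside, world axes, zero at the start; "wrist_torque": the same for the moment, N m; "grip_width": finger opening in m.
Only numpy, scipy, OpenCV 4.12 (cv2) and the standard library are available. Lean on these libraries where they do the work, as an engineer would, in place of code of your own. Each camera call takes 0.05 s, during which the arm holds its last target. There are 200 camera calls.

TASK

Set the washed engine parts up to dry: hang every bracket from the bar of the blue stand, each through the one of its holes that lets it hang level, and lay every connecting rod flat on top of the narrow raised ledge. When all of them are up, and not before, reach down through the square guard opening of the blower box and turn the sunk knob clockwise until its pointer lines up with the black mark beside it. Do not disturb the spray can, the brush or the jar.

Things in the scene. Friction and masses are not known exactly. Their poses are not given: they have to be found in the camera images.
- bracket_a: Bracket, solid aluminium alloy of even density, standing on its foot. Web plate 8 mm thick (y) and 64 mm high, x -75 to 75, its top at z 126; leg below the web, also 8 mm thick, x -12 to 32; foot 50 mm wide (y), 12 mm thick, x -17 to 73. Round holes 24 mm across through the web at x -54, -20, 14, 48, z 86 (mm). Origin: underside of foot, under mid-web; x along the web, z up. May be absent.
- bracket_b: Bracket, solid aluminium alloy of even density, standing on its foot. Web plate 8 mm thick (y) and 64 mm high, x -75 to 75, its top at z 142; leg below the web, also 8 mm thick, x -70 to -34; foot 50 mm wide (y), 12 mm thick, x -86 to -2. Round holes 24 mm across through the web at x -25, 9, 43, z 102 (mm). Origin: underside of foot, under mid-web; x along the web, z up. May be absent.
- bracket_c: Bracket, solid aluminium alloy of even density, standing on its foot. Web plate 8 mm thick (y) and 64 mm high, x -80 to 80, its top at z 116; leg below the web, also 8 mm thick, x -66 to -2; foot 50 mm wide (y), 12 mm thick, x -72 to 40. Round holes 24 mm across through the web at x -46, -12, 22, 56, z 76 (mm). Origin: underside of foot, under mid-web; x along the web, z up. May be absent.
- rod_a: Steel connecting rod lying flat, 18 mm thick, 0.5 kg: big-end ring 54 mm outside, 36 inside; small-end ring 34 mm outside, 20 inside; joined by a beam 20 mm wide. Origin: its balance point at half thickness; x along the rod to the big end (ring centres at x = 46 and -64 mm, bare beam x = -46 to 18 mm), z through the thickness; both faces alike. May be absent.
- rod_b: The same as rod_a. May be absent.
- rod_c: The same as rod_a. May be absent.
- tray: The black drip tray on which the brackets stand at the start, 300 (x) by 220 mm, floor 4 mm thick, rim 10 mm high; fixed. Origin under its centre.
- stand: Blue hanging stand, fixed: base 160 x 160 x 10 mm, post 30 mm wide and 215 mm high, and one level round steel bar, 10 mm in diameter, running from the post (x = 0) along -x to its free end (x = -230 mm); bar axis at y = 0, z = 200 mm. Origin on the table below the bar's root. Brackets hang one behind another, 65 mm apart; they swing freely, and a wrong hole puts one 30 degrees or more off level.
- ledge: Narrow raised ledge, fixed: a flat steel strip 240 mm long (x) and 50 mm wide (y), its top 55 mm above the table, on a 12 mm thick blue web and a base 240 x 80 x 5 mm. Origin on the table under its centre. Rods laid across it overhang both sides; three fit side by side, 75 mm apart.
- blower: Grey blower control box, fixed, 140 (x) x 170 (y) x 105 mm high. A square guard opening, 106 x 106 mm, in the middle of its top leads down into a 60 mm deep well with the knob in the middle of its floor. The black mark is on the well's floor on the +x side. Origin on the table under the centre of box and knob.
- knob (a joint): Angle of the sunk knob, rad: 0 to 2.4, growing clockwise seen from above; the pointer meets the mark at 1.30. Friction 0.04 N m; it stays where left. Grip: an upright bar 50 mm long, 14 mm wide, on a 52 mm disc; at angle q the white pointer line along the bar points (1.30 - q) rad counter-clockwise from the box's x axis.
- knob_grip (a point): Point on the knob's axis 71 mm above the table, 34 mm below the guard's top, in the middle of the bar grip (which reaches from 55 to 81 mm above the table). Its own x axis does not follow the pointer.
- spray_can: Bystander: a standing can, 64 mm across, 170 mm high. Origin under its centre.
- brush: Bystander: a brush lying flat, 180 mm long along its x. Origin under its middle.
- jar: Bystander: a glass jar with a steel lid, 70 mm across, 90 mm high. Origin under its centre.

How it is judged:
By the outcome, as a careful person would: the job done as asked, in the order asked, and still so for the second after the job is handed in, with the robot touching nothing.
Of bracket_a, bracket_b, bracket_c only 2 to 3 are there at a start; the rules pass over those that are not, and their reading is None.
Of rod_a, rod_b, rod_c only 2 to 3 are there at a start; the rules pass over those that are not, and their reading is None.
At some moment in a run one of rod_a, rod_b, rod_c may be knocked a few centimetres aside while the robot is not near it.
It also fails if it takes over 210 s, if anything falls off the work surface, if the arm or the gripper's body presses on something with over 40 N, if the wrist force passes 120 N, or if a joint passes its speed limit or range.

## Working session

There is one attempt and no reset: what is moved stays moved. The work goes in short steps, Python scripts to look and compute and a tool call to move; the robot and the scene stay as the last step left them, time stands still between calls to the robot, and variables do not carry over. Pictures are saved under pics/ and viewed, on a budget of 14 in all, crops included, one or two more only if the job needs it, and the job is handed in when it is done.

Besides the shell and the picture viewer there is one more tool, called after "Request:" as a command line: name --pt "numbers of a row" for each row, then --argument value for the rest. servo_tool: Moves the arm, as the interface text tells. Shift numbers are shares of 30 mm and turn numbers shares of 6 degrees, none past 1 either way. Its arguments: {"type":"object","properties":{"commands":{"type":"array","items":{"type":"array","items":{"type":"number","minimum":-1,"maximum":1}}},"gripper":{"type":"number"},"grip_force":{"type":"number"}},"required":["commands"]}

```bash
mkdir -p pics
python3 - <<'E'
from workcell import env, viewer
import cv2,numpy as np
np.set_printoptions(precision=4,suppress=True)
print(env.get_state())
for n in("scene","top"):
    im=viewer.snapshot(n); cv2.imwrite(f"pics/{n}0.png",im[:,:,::-1])
    print(n,viewer.camera_info(n))
print(viewer.camera_info("wrist"))
E
```

```text
{'time_s': 0.0, 'joint_pos': array([ 1.2612,  0.5765,  0.0249,  1.4379, -0.015 ,  1.129 , -0.0565]), 'dq': array([-0.0007,  0.001 , -0.0006,  0.0008, -0.0004, -0.0004,  0.0005]), 'joint_torque': array([  0.0008, -76.5773,   2.2507, -28.5976,   0.0152,   0.0124,
        -0.    ]), 'eef_pos': array([ 0.151 , -0.6574,  0.2305]), 'tcp_rot': array([-3.12  , -0.3537,  0.0004]), 'wrist_force': array([-0.6079,  0.6018,  0.2374]), 'wrist_torque': array([ 0.0078, -0.0273, -0.0283]), 'grip_width': 0.08524097949603263}
scene {'fx': 439.634071245839, 'fy': 439.634071245839, 'cx': 247.7013323761998, 'cy': 193.16342384962735, 'R': array([[ 0.47  ,  0.8826, -0.0062],
       [ 0.5215, -0.2834, -0.8048],
       [-0.7121,  0.3751, -0.5935]]), 't': array([-0.2523, -0.2528,  1.8731])}
top {'fx': 401.72797697191334, 'fy': 401.72797697191334, 'cx': 252.5792375457929, 'cy': 187.68176965900648, 'R': array([[-0.0165, -0.9998,  0.0079],
       [-0.9983,  0.016 , -0.0557],
       [ 0.0556, -0.0088, -0.9984]]), 't': array([-0.0092,  0.5988,  1.2728])}
{'fx': 289.39175402680036, 'fy': 289.39175402680036, 'cx': 252.73192609612323, 'cy': 193.92992697510334, 'R': array([[ 0.2231, -0.9748, -0.0002],
       [-0.9407, -0.2154,  0.262 ],
       [-0.2554, -0.0582, -0.9651]]), 't': array([-0.676 , -0.0334,  0.3783])}
```

View pics/top0.png

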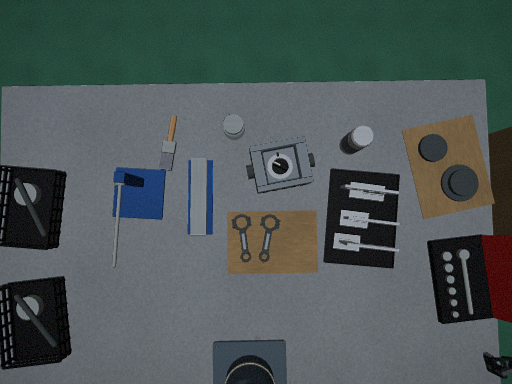

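View pics/scene0.png

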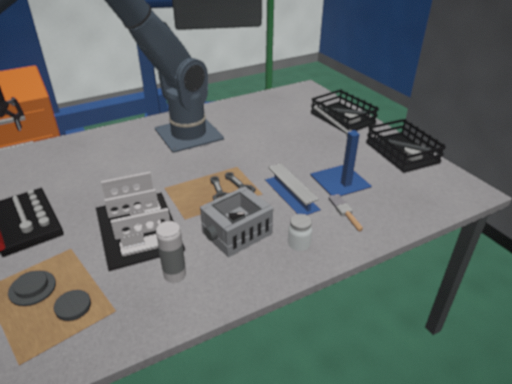

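```bash
cat > h.py <<'E'
from workcell import env, viewer
import cv2,numpy as np
from scipy.spatial.transform import Rotation as Ro
np.set_printoptions(precision=4,suppress=True)
def snap(n,f=None):
    c=viewer.camera_info(n); im=viewer.snapshot(n)
    if f: cv2.imwrite("pics/"+f,im[:,:,::-1])
    return im,c
def ray(c,uv):
    d=np.linalg.solve(np.array(c["R"]),np.array([(uv[0]-c["cx"])/c["fx"],(uv[1]-c["cy"])/c["fy"],1.]))
    return -np.array(c["R"]).T@c["t"],d
def pl(c,uv,z):
    o,d=ray(c,uv); return o+d*(z-o[2])/d[2]
def proj(c,X):
    p=np.array(c["R"])@np.asarray(X,float)+c["t"]; return np.array([c["fx"]*p[0]/p[2]+c["cx"],c["fy"]*p[1]/p[2]+c["cy"]])
def go(x=None,y=None,z=None,yaw=None):
    """tool-frame shift in units of 30mm, and twist in units of 6deg (tool y direction angle = yaw, deg mod 180)"""
    s=env.get_state(); R=Ro.from_rotvec(s["tcp_rot"]).as_matrix(); p=s["eef_pos"]
    t=np.array([p[i] if v is None else v for i,v in enumerate((x,y,z))])
    a=np.degrees(np.arctan2(R[1,1],R[0,1]))
    print("t",round(s["time_s"],1),"tcp",p,"jaw yaw",round(a,2),"q7",s["joint_pos"][6],"grip",s["grip_width"],"F",s["wrist_force"],"tilt",R[:,2])
    print(" shift units",R.T@(t-p)/.03, "" if yaw is None else "twist units %.3f"%(-(((yaw-a+90)%180)-90)/6))
def savez(im,f,u0,v0,u1,v1,k):
    cv2.imwrite("pics/"+f,cv2.resize(im[v0:v1,u0:u1,::-1],None,fx=k,fy=k,interpolation=cv2.INTER_CUBIC))
E
python3 - <<'E'
from h import *
c=viewer.camera_info("wrist");s=env.get_state();R=Ro.from_rotvec(s["tcp_rot"]).as_matrix()
print("cam in tool",R.T@(-c["R"].T@c["t"]-s["eef_pos"]),"axes in tool\n",R.T@c["R"].T)
c=viewer.camera_info("top")
for n,uv,z in [("tray",(362,218),0),("bar free",(113.5,265),.2),("bar root",(119,184),.2),("post",(125,181),.215),("ledgeA",(201,159),.055),("ledgeB",(200,234),.055),("knob",(281,166),.08),("rod1 big",(242,223),.02),("rod1 sm",(246,257),.02),("rod2 big",(270,222),.02),("rod2 sm",(265,257),.02),("w1",(370,190),.13),("w2",(370,221),.13),("w3",(366,246),.13),("can",(361,137),.17),("jar",(234,125),.09)]:
    print(n,pl(c,uv,z))
go(.40,-.35,.33,90)
E
```

```text
cam in tool [ 0.0664  0.0013 -0.1431] axes in tool
 [[-0.0008 -0.9651 -0.2619]
 [ 1.     -0.0011  0.001 ]
 [-0.0012 -0.2619  0.9651]]
tray [ 0.4953 -0.3725  0.    ]
bar free [0.3841 0.3639 0.2   ]
bar root [0.6044 0.3494 0.2   ]
post [0.6112 0.3284 0.215 ]
ledgeA [0.6888 0.141  0.055 ]
ledgeB [0.4556 0.1463 0.055 ]
knob [ 0.6602 -0.1065  0.08  ]
rod1 big [0.4863 0.0166 0.02  ]
rod1 sm [0.3786 0.0056 0.02  ]
rod2 big [ 0.4879 -0.0726  0.02  ]
rod2 sm [ 0.3776 -0.0547  0.02  ]
w1 [ 0.5799 -0.3623  0.13  ]
w2 [ 0.4893 -0.3593  0.13  ]
w3 [ 0.417  -0.3452  0.13  ]
can [ 0.7299 -0.3294  0.17  ]
jar [0.787  0.0352 0.09  ]
t 0.1 tcp [ 0.151  -0.6575  0.2305] jaw yaw -77.06 q7 -0.056508714101051905 grip 0.08572265917001026 F [-0.334   0.5582  0.2326] tilt [-0.0004  0.0014 -1.    ]
 shift units [10.3824 -8.1357 -3.3045] twist units 2.156
```

Request:
servo_tool --pt "0.98 -0.65 -0.24 0" --pt "0.98 -0.65 -0.24 0" --pt "0.98 -0.65 -0.24 0" --pt "0.98 -0.65 -0.24 0" --pt "0.98 -0.65 -0.24 0" --pt "0.98 -0.65 -0.24 0" --pt "0.98 -0.65 -0.24 0"

```text
time_s: 0.8
eef_pos: [0.3219, -0.4774, 0.2817]
tcp_rot: [-3.121, -0.354, 0.0]
wrist_force: [0.6, -0.4, 0.4]
grip_width: 0.0852
```

Request:
servo_tool --pt "0.98 -0.65 -0.24 0" --pt "0.98 -0.65 -0.24 0" --pt "0.98 -0.65 -0.24 0" --pt "0.98 -0.65 -0.24 0" --pt "0.98 -0.65 -0.24 0" --pt "0.98 -0.65 -0.24 0" --pt "0.98 -0.65 -0.24 0"

```text
time_s: 1.5
eef_pos: [0.4918, -0.2984, 0.3321]
tcp_rot: [-3.121, -0.354, 0.001]
wrist_force: [0.7, -0.3, -0.1]
grip_width: 0.0856
```

Request:
servo_tool --pt "0 0 0 -1" --pt "0 0 0 -1" --pt "0 0 0 -1" --pt "0 0 0 -1" --pt "0 0 0 -1" --pt "0 0 0 -1" --pt "0 0 0 -1" --pt "0 0 0 -1" --pt "0 0 0 -1" --pt "0 0 0 -1"

```text
time_s: 2.5
eef_pos: [0.4909, -0.2996, 0.3317]
tcp_rot: [-2.522, -1.872, 0.001]
wrist_force: [0.2, 0.4, -0.2]
grip_width: 0.086
```

Request:
servo_tool --pt "0 0 0 -1" --pt "0 0 0 -1" --pt "0 0 0 -0.8" --pt "0 0 0 0" --pt "0 0 0 0"

```text
time_s: 3.0
eef_pos: [0.491, -0.2997, 0.3318]
tcp_rot: [-2.229, -2.213, 0.0]
wrist_force: [0.2, -0.3, 0.4]
grip_width: 0.0852
```

Run:
```python
from h import *
go(); im,c=snap("wrist","w1.png")
```

```text
t 3.0 tcp [ 0.491  -0.2997  0.3318] jaw yaw -0.42 q7 0.32403972397803815 grip 0.08521362804466767 F [ 0.2374 -0.3208  0.3731] tilt [-0.0005  0.0003 -1.    ]
 shift units [0. 0. 0.]
```

View pics/w1.png

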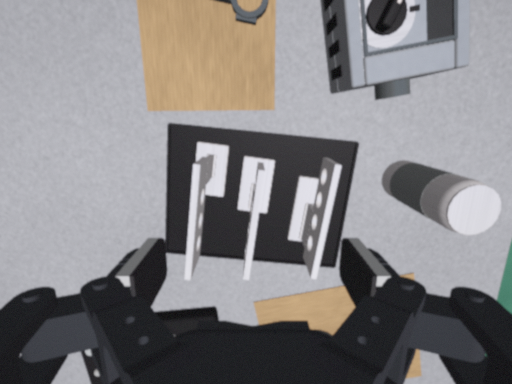

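Run:
```python
from h import *
im=cv2.imread("pics/w1.png")[:,:,::-1]; c=viewer.camera_info("wrist")
savez(im,"w1c.png",165,120,365,285,4)
```

```text
(no output)
```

View pics/w1c.png

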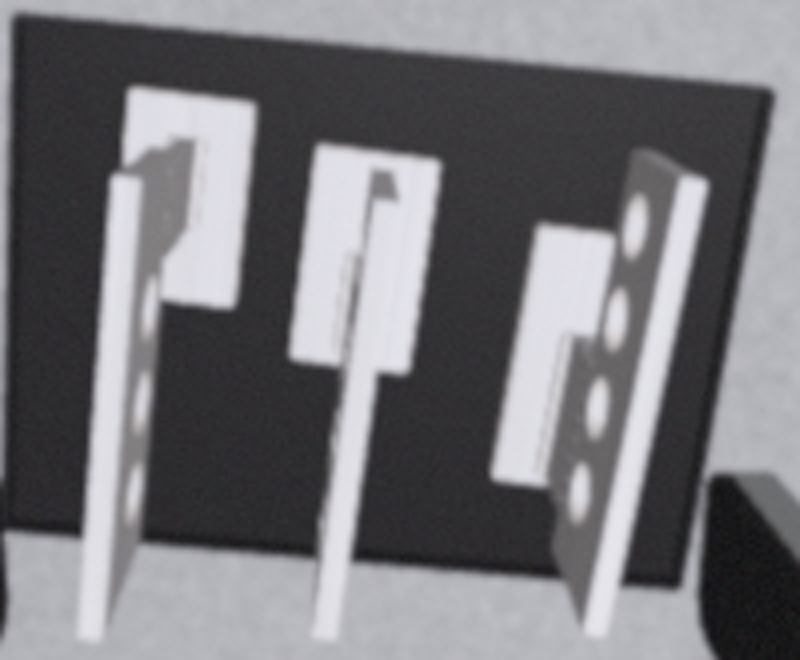

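Run:
```python
from h import *
c=viewer.camera_info("wrist")
f=lambda u,v:(165+(u+.5)/4-.5,120+(v+.5)/4-.5)
for n,p,q in [("L",(125,175),(91,638)),("M",(388,200),(326,638)),("R",(692,180),(597,636))]:
  for k,z in [("a",.130),("b",.146),("c",.120)]:
    A=pl(c,f(*p),z);B=pl(c,f(*q),z);d=A-B
    print(n,k,"mid",((A+B)/2)[:2],"len",np.linalg.norm(d),"dir",np.degrees(np.arctan2(d[1],d[0])))
for n,p,q in [("Lf",(130,88),(120,300)),("Lfr",(254,100),(234,308)),("Mf",(318,146),(290,360)),("Mfr",(441,158),(409,374)),("Rf",(540,225),(493,479))]:
    A=pl(c,f(*p),.016);B=pl(c,f(*q),.016);d=A-B
    print(n,A[:2],B[:2],"len",np.linalg.norm(d),"dir",np.degrees(np.arctan2(d[1],d[0])))
```

```text
L a mid [ 0.4129 -0.3685] len 0.15788668725590801 dir 82.44925919948619
L b mid [ 0.4166 -0.3623] len 0.15056518299754512 dir 82.4492591994862
L c mid [ 0.4106 -0.3724] len 0.1624626274173848 dir 82.4492591994862
M a mid [ 0.4919 -0.3729] len 0.15035462660477644 dir 82.05030456924209
M b mid [ 0.4919 -0.3665] len 0.1433823982422472 dir 82.0503045692421
M c mid [ 0.4918 -0.3769] len 0.15471226933135723 dir 82.0503045692421
R a mid [ 0.583  -0.3702] len 0.1556926568366175 dir 82.17375169718547
R b mid [ 0.5788 -0.3639] len 0.14847289391780014 dir 82.17375169718545
R c mid [ 0.5857 -0.3741] len 0.16020500866087836 dir 82.17375169718545
Lf [ 0.4046 -0.2742] [ 0.3954 -0.3603] len 0.08654366913400856 dir 83.93605801168282
Lfr [ 0.453  -0.2793] [ 0.4422 -0.3641] len 0.08549507833009819 dir 82.73769912659343
Mf [ 0.4778 -0.2975] [ 0.4648 -0.3868] len 0.0902038003599611 dir 81.6602597631752
Mfr [ 0.5267 -0.3027] [ 0.5144 -0.3934] len 0.0914700295105739 dir 82.28217293414863
Rf [ 0.5671 -0.3302] [ 0.5507 -0.4412] len 0.11221872155373207 dir 81.63704675173767
```

Request:
servo_tool --pt "0 0 0 0.62" --pt "0 0 0 0.61" --pt "-0.52 -0.72 0 0" --pt "-0.52 -0.72 0 0" --pt "-0.53 -0.73 0 0" --pt "0 0 1 0" --pt "0 0 1 0" --pt "0 0 1 0" --pt "0 0 0 0" --gripper 50 --grip_force 60

```text
time_s: 3.95
eef_pos: [0.4185, -0.3366, 0.2389]
tcp_rot: [-2.361, -2.063, 0.002]
wrist_force: [-0.7, 0.0, 0.1]
grip_width: 0.0426
```

Request:
servo_tool --pt "0 0 0.8 0" --pt "0 0 0.8 0" --pt "0 0 0.8 0" --pt "0 0 0.8 0" --pt "0 0 0.73 0" --pt "0 0 0 0" --pt "0 0 0 0"

```text
time_s: 4.65
eef_pos: [0.4211, -0.338, 0.1254]
tcp_rot: [2.364, 2.067, 0.0]
wrist_force: [0.9, 0.3, 0.3]
grip_width: 0.043
```

Request:
servo_tool --pt "0 0 0 0" --pt "0 0 0 0" --pt "0 0 0 0" --pt "0 0 0 0" --pt "0 0 0 0" --pt "0 0 0 0" --gripper 0

```text
time_s: 5.25
eef_pos: [0.4203, -0.3381, 0.1255]
tcp_rot: [2.364, 2.067, -0.001]
wrist_force: [-2.6, 1.0, 7.1]
grip_width: 0.0063
```

Run:
```python
from h import *
go(); im,c=snap("wrist","w2.png")
```

```text
t 5.2 tcp [ 0.4203 -0.3381  0.1255] jaw yaw -7.68 q7 0.2501840609384877 grip 0.006280751733871505 F [-2.6402  0.9639  7.082 ] tilt [ 0.0005 -0.0011 -1.    ]
 shift units [0. 0. 0.]
```

View pics/w2.png

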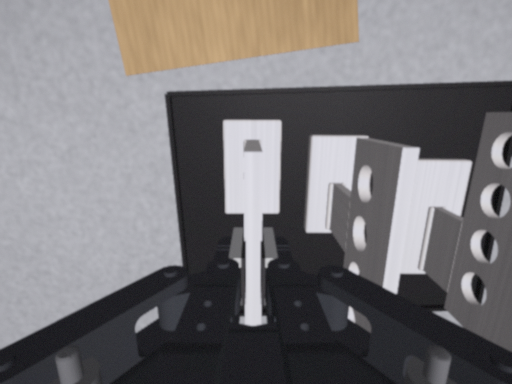

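Request:
servo_tool --pt "0 0 -0.3 0" --pt "0 0 -0.6 0" --pt "0 0 -0.8 0" --pt "0 0 -0.8 0" --pt "0 0 -0.8 0" --pt "0 0 -0.8 0" --pt "0 0 0 0"

```text
time_s: 6.0
eef_pos: [0.4217, -0.3383, 0.2507]
tcp_rot: [2.361, 2.065, 0.002]
wrist_force: [0.5, 0.5, -4.0]
grip_width: 0.007
```

Request:
servo_tool --pt "0.5 0 0 0" --pt "0.95 -0.05 0 0" --pt "0.95 -0.05 0 0" --pt "0.95 -0.05 0 0" --pt "0.95 -0.05 0 0" --pt "0.95 -0.05 0 0" --pt "0.95 -0.05 0 0" --pt "0.95 -0.05 0 0" --pt "0.95 -0.05 0 0"

```text
time_s: 6.9
eef_pos: [0.4396, -0.0932, 0.2461]
tcp_rot: [-2.362, -2.068, 0.002]
wrist_force: [1.5, -0.0, -4.5]
grip_width: 0.0066
```

Request:
servo_tool --pt "0.95 -0.05 0 0" --pt "0.95 -0.05 0 0" --pt "0.95 -0.05 0 0" --pt "0.95 -0.05 0 0" --pt "0.95 -0.05 0 0" --pt "0.95 -0.05 0 0" --pt "0.95 -0.05 0 0" --pt "0.5 -0.05 0 0"

```text
time_s: 7.7
eef_pos: [0.456, 0.1221, 0.2462]
tcp_rot: [-2.36, -2.071, 0.001]
wrist_force: [0.6, -0.3, -3.4]
grip_width: 0.0068
```

Request:
servo_tool --pt "0.84 -0.84 0 0" --pt "0.84 -0.84 0 0" --pt "0.84 -0.84 0 0" --pt "0.84 -0.84 0 0" --pt "0.84 -0.84 0 0" --pt "0.84 -0.84 0 0" --pt "0 0 0 0" --pt "0 0 0 0"

```text
time_s: 8.5
eef_pos: [0.3261, 0.2891, 0.2463]
tcp_rot: [2.361, 2.072, -0.003]
wrist_force: [0.9, -0.3, -4.4]
grip_width: 0.0066
```

Run:
```python
from h import *
go(); im,c=snap("wrist","w3.png")
```

```text
t 8.5 tcp [0.3261 0.2891 0.2463] jaw yaw -7.47 q7 -1.1705901465129656 grip 0.006563411549131709 F [ 0.8639 -0.3107 -4.35  ] tilt [-0.0014 -0.0013 -1.    ]
 shift units [0. 0. 0.]
```

View pics/w3.png

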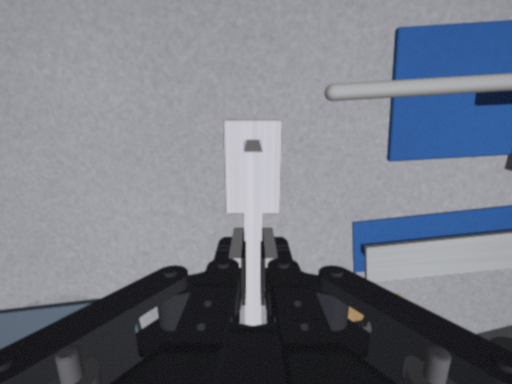

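Run:
```python
from h import *
im=cv2.imread("pics/w3.png"); c=viewer.camera_info("wrist")
# bar rows: per-column, in blue region find non-blue
b=im.astype(int)
pts=[]
for u in range(405,505,10):
    col=b[60:115,u]; m=(np.abs(col[:,0]-col[:,2])<35)&(col.sum(1)>240)
    r=np.where(m)[0]+60; pts.append((u,r.mean(),len(r)))
print(pts)
P=np.array([pl(c,(u,v),.2) for u,v,_ in pts]); 
k=np.polyfit(P[:,0],P[:,1],1); print("bar yaw",np.degrees(np.arctan(k[0])),"y at .38,.6",np.polyval(k,[.38,.6]))
print("free end",pl(c,(327,92.5),.2))
g=pl(c,(252.5,141),.268); print("web end",g, "dist", np.linalg.norm((g-env.get_state()["eef_pos"])[:2]))
go(.345,float(np.polyval(k,.345)),.220,np.degrees(np.arctan(k[0])))
```

```text
[(405, np.float64(87.5), 16), (415, np.float64(87.0), 17), (425, np.float64(86.0), 17), (435, np.float64(86.0), 17), (445, np.float64(85.0), 17), (455, np.float64(84.5), 16), (465, np.float64(84.0), 17), (475, np.float64(84.0), 17), (485, np.float64(83.0), 17), (495, np.float64(82.0), 17)]
bar yaw -4.5385244563901574 y at .38,.6 [0.3604 0.343 ]
free end [0.3835 0.3598 0.2   ]
web end [0.3347 0.3424 0.268 ] dist 0.054623967875597354
t 8.6 tcp [0.3269 0.2883 0.2464] jaw yaw -7.59 q7 -1.1703059560835314 grip 0.006549879560339766 F [ 0.1408 -0.652  -3.9226] tilt [-0.0012 -0.0014 -1.    ]
 shift units [2.5547 0.2678 0.8762] twist units -0.508
```

Request:
servo_tool --pt "0 0 0 -0.5" --pt "0.6 0.1 0.2 0" --pt "0.6 0.1 0.2 0" --pt "0.6 0.1 0.2 0" --pt "0.6 0.1 0.2 0" --pt "0.14 0 0.08 0" --pt "0 0 0 0" --pt "0 0 0 0" --pt "0 0 0 0"

```text
time_s: 9.45
eef_pos: [0.346, 0.3628, 0.221]
tcp_rot: [2.31, 2.128, -0.0]
wrist_force: [0.2, 0.4, -4.4]
grip_width: 0.0066
```

Run:
```python
from h import *
im,c=snap("wrist","w4.png")
go(.345,.3632,.220,-4.54)
b=im.astype(int)
P=[]
for u in range(330,505,12):
    col=b[60:330,u]; m=(np.abs(col[:,0]-col[:,2])<30)&(col.sum(1)>240); 
    n,l,st,ce=cv2.connectedComponentsWithStats(m.astype(np.uint8).reshape(-1,1)); print(u,[(st[i,1]+60,st[i,3]) for i in range(1,n) if st[i,3]>8])
```

```text
t 9.5 tcp [0.346  0.363  0.2211] jaw yaw -4.7 q7 -1.2732467702845984 grip 0.006892508358895524 F [ 0.3906  0.7911 -3.8764] tilt [ 0.0005 -0.0003 -1.    ]
 shift units [ 0.0031 -0.0347  0.0357] twist units -0.026
330 [(np.int32(60), np.int32(206))]
342 [(np.int32(60), np.int32(208))]
354 [(np.int32(60), np.int32(214)), (np.int32(314), np.int32(9))]
366 [(np.int32(60), np.int32(220)), (np.int32(317), np.int32(13))]
378 [(np.int32(60), np.int32(221))]
390 [(np.int32(60), np.int32(49)), (np.int32(217), np.int32(63))]
402 [(np.int32(60), np.int32(40)), (np.int32(217), np.int32(62))]
414 [(np.int32(60), np.int32(40)), (np.int32(217), np.int32(62))]
426 [(np.int32(60), np.int32(40)), (np.int32(216), np.int32(62))]
438 [(np.int32(60), np.int32(40)), (np.int32(216), np.int32(61))]
450 [(np.int32(60), np.int32(40)), (np.int32(216), np.int32(60)), (np.int32(309), np.int32(13))]
462 [(np.int32(60), np.int32(40)), (np.int32(216), np.int32(60)), (np.int32(308), np.int32(20))]
474 [(np.int32(60), np.int32(40)), (np.int32(216), np.int32(59)), (np.int32(307), np.int32(23))]
486 [(np.int32(60), np.int32(40)), (np.int32(216), np.int32(58)), (np.int32(307), np.int32(23))]
498 [(np.int32(60), np.int32(40)), (np.int32(216), np.int32(17)), (np.int32(241), np.int32(33)), (np.int32(306), np.int32(24))]
```

View pics/w4.png

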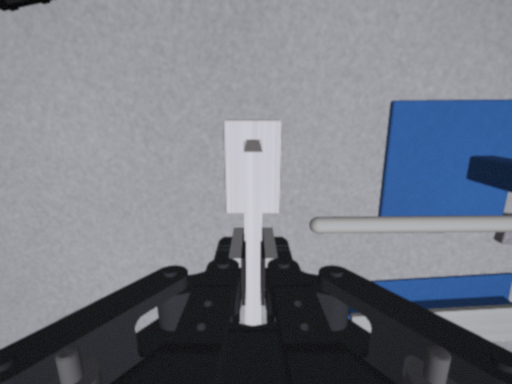

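Run:
```python
from h import *
c=viewer.camera_info("wrist"); s=env.get_state();R=Ro.from_rotvec(s["tcp_rot"]).as_matrix()
for uv in [(312,226),(400,225),(500,224)]:
    p=pl(c,uv,.2); print(p, R.T@(p-s["eef_pos"]))
```

```text
[0.3824 0.36   0.2   ] [-0.      0.0365  0.0211]
[0.4356 0.3562 0.2   ] [0.0006 0.0898 0.0211]
[0.496  0.3519 0.2   ] [0.0012 0.1503 0.0211]
```

Bar is on the tool's line within 1 mm (free end 36 mm ahead). Slide on.

Request:
servo_tool --pt "0 0.4 0 0" --pt "0 0.4 0 0" --pt "0 0.4 0 0" --pt "0 0.4 0 0" --pt "0 0.4 0 0" --pt "0 0 0 0"

```text
time_s: 10.1
eef_pos: [0.4078, 0.3584, 0.2204]
tcp_rot: [2.312, 2.126, 0.0]
wrist_force: [-0.5, -0.6, -4.5]
grip_width: 0.0067
```

Request:
servo_tool --pt "0 0.5 0 0" --pt "0 0.5 0 0" --pt "0 0.5 0 0" --pt "0 0.5 0 0" --pt "0 0.5 0 0" --pt "0 0.5 0 0" --pt "0 0.5 0 0" --pt "0 0.5 0 0" --pt "0 0.5 0 0" --pt "0 0.5 0 0"

```text
time_s: 11.1
eef_pos: [0.5564, 0.3466, 0.2206]
tcp_rot: [-2.31, -2.129, 0.0]
wrist_force: [-0.7, 0.7, -4.1]
grip_width: 0.0064
```

Request:
servo_tool --pt "0 0.25 0 0" --pt "0 0 0 0" --pt "0 0 0 0"

```text
time_s: 11.4
eef_pos: [0.562, 0.3465, 0.2206]
tcp_rot: [-2.309, -2.13, 0.001]
wrist_force: [-0.5, 0.2, -3.4]
grip_width: 0.0067
```

Run:
```python
from h import *
im,c=snap("wrist","w5.png"); s,c=snap("scene","s5.png"); t,_=snap("top","t5.png")
go(.563,None,.212,-4.54)
a=cv2.resize(s[90:230,270:410],(450,450)); b=cv2.resize(im,(600,450))[:, :350]
cv2.imwrite("pics/m5.png",np.hstack([a,b])[:,:,::-1])
```

```text
t 11.6 tcp [0.5619 0.3467 0.221 ] jaw yaw -4.59 q7 -0.9925361177814102 grip 0.006607260606550163 F [ 0.2661 -1.2871 -3.5255] tilt [-0.0001  0.0002 -1.    ]
 shift units [0.0029 0.0371 0.3003] twist units -0.008
```

View pics/m5.png

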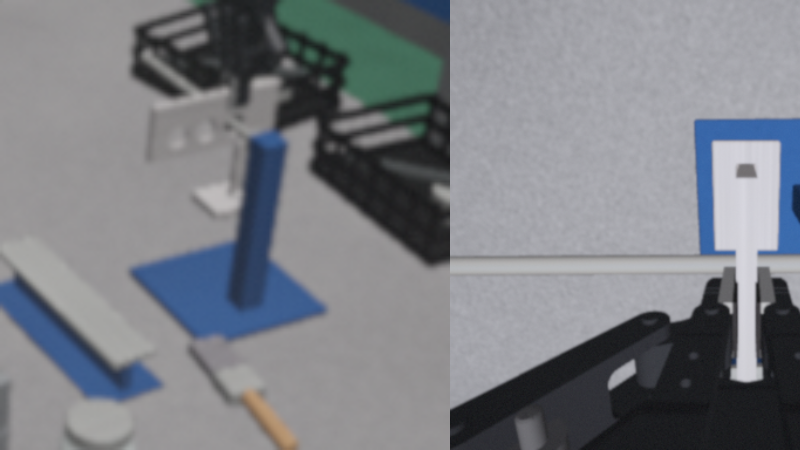

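Request:
servo_tool --pt "0 0 0.1 0" --pt "0 0 0.1 0" --pt "0 0 0.06 0" --pt "0 0 0 0" --pt "0 0 0 0"

```text
time_s: 12.05
eef_pos: [0.5626, 0.3463, 0.213]
tcp_rot: [-2.31, -2.13, 0.0]
wrist_force: [-0.4, 0.0, -4.2]
grip_width: 0.0065
```

Request:
servo_tool --pt "0 0 0 0" --pt "0 0 0 0" --pt "0 0 0 0" --pt "0 0 -0.3 0" --pt "0 0 -0.5 0" --pt "0 0 -1 0" --pt "0 0 -1 0" --pt "0 0 0 0" --pt "0 0 0 0" --gripper 25

```text
time_s: 12.95
eef_pos: [0.5628, 0.3466, 0.2982]
tcp_rot: [2.309, 2.129, 0.003]
wrist_force: [0.4, -0.4, -0.5]
grip_width: 0.0214
```

Run:
```python
from h import *
im,c=snap("wrist","w6.png"); s,c=snap("scene","s6.png"); t,_=snap("top","t6.png")
go(.4938,-.3590,.33,-7.8)
a=cv2.resize(s[90:230,270:410],(450,450)); b=cv2.resize(im,(600,450))[:, :350]
cv2.imwrite("pics/m6.png",np.hstack([a,b])[:,:,::-1])
```

```text
t 13.1 tcp [0.5623 0.3459 0.2961] jaw yaw -4.64 q7 -0.9558001557285876 grip 0.021045102873622212 F [ 0.08   -0.0987  0.1316] tilt [-0.0012 -0.001  -1.    ]
 shift units [-23.605   -0.3761  -1.1036] twist units 0.526
```

View pics/m6.png

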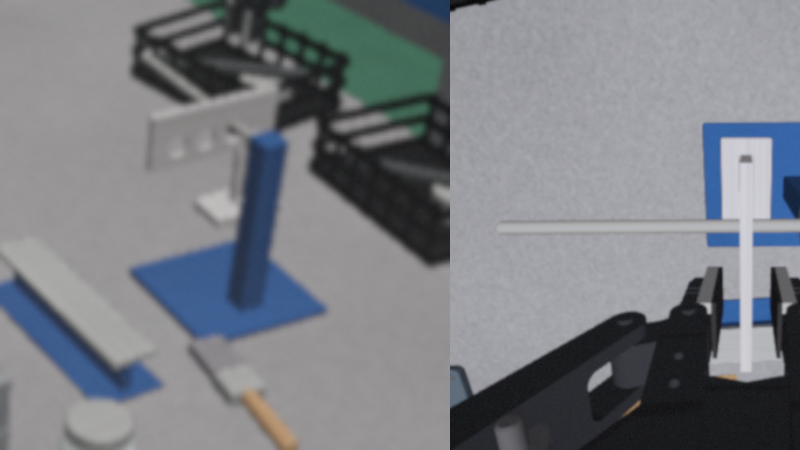

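Request:
servo_tool --pt "-0.5 0 0 0" --pt "-0.98 0 0 0" --pt "-0.98 -0.02 0 0" --pt "-0.98 -0.02 0 0" --pt "-0.98 -0.02 0 0" --pt "-0.98 -0.02 0 0" --pt "-0.98 -0.02 0 0" --pt "-0.98 -0.02 0 0" --pt "-0.98 -0.02 0 0" --pt "-0.98 -0.02 0 0"

```text
time_s: 14.1
eef_pos: [0.5343, 0.0655, 0.2965]
tcp_rot: [-2.311, -2.128, 0.002]
wrist_force: [1.1, 0.1, 0.3]
grip_width: 0.0213
```

Request:
servo_tool --pt "-0.98 -0.02 0 0" --pt "-0.98 -0.02 0 0" --pt "-0.98 -0.02 0 0" --pt "-0.98 -0.02 0 0" --pt "-0.98 -0.02 0 0" --pt "-0.98 -0.02 0 0" --pt "-0.98 -0.02 0 0" --pt "-0.98 -0.02 0 0" --pt "-0.98 -0.02 0 0" --pt "-0.98 -0.02 0 0" --gripper 50

```text
time_s: 15.1
eef_pos: [0.5039, -0.2265, 0.2965]
tcp_rot: [-2.31, -2.128, 0.001]
wrist_force: [0.9, 0.5, -0.1]
grip_width: 0.0427
```

Request:
servo_tool --pt "-0.98 -0.02 0 0" --pt "-0.98 -0.02 0 0" --pt "-0.98 -0.02 0 0" --pt "-0.5 0 0 0" --pt "0 0 0 0.53" --pt "0 0 0 0" --pt "0 0 0 0"

```text
time_s: 15.8
eef_pos: [0.4951, -0.3265, 0.2969]
tcp_rot: [-2.365, -2.067, -0.0]
wrist_force: [-0.0, 0.3, 0.0]
grip_width: 0.0429
```

Run:
```python
from h import *
go(.4938,-.3590,.108,-7.8)
im,c=snap("wrist","w7.png")
# bright top strip near expected position: project predicted web ends
d=np.array([.1357,.9907,0]);m=np.array([.4919,-.3729,.130])
for e in(-.075,0.03,.06):
    p=m+d*e; u,v=proj(c,p); 
    r=im[int(round(v)),:,:].astype(int).sum(1); w=np.where(r[int(u)-25:int(u)+26]>560)[0]+int(u)-25
    print(e,(u,v),w)
```

```text
t 15.8 tcp [ 0.4951 -0.3265  0.2969] jaw yaw -7.7 q7 0.1886481040789994 grip 0.04294201701192497 F [-0.0413  0.3236  0.0353] tilt [-0.0003  0.0005 -1.    ]
 shift units [-1.082   0.1035  6.296 ] twist units 0.017
-0.075 (np.float64(254.63826439478706), np.float64(275.7204678099688)) [229 230 231 232 233 234 235 236 237 238 239 240 241 242 243 244 245 246
 247 248 249 250 251 252 253 254 255 256 257 258 259 260 261 262 263 264
 265 266 267 268 269 270 271 272 273 274 275 276 277 278 279]
0.03 (np.float64(254.89856112279023), np.float64(191.2819629063972)) [238 239 240 241 242 243 244 245 246 247 248 249 250 251 252 253 254 255
 256 257 258 259 260 261 262 263 264 265 266 267 268 269 270]
0.06 (np.float64(254.98136447758813), np.float64(164.42111246938424)) [238 239 240 241 242 243 244 245 246 247 248 249 250 251 252 253 254 255
 256 257 258 259 260 261 262 263 264 265 266 267 268 269 270]
```

Request:
servo_tool --pt "-0.54 0.05 0 0" --pt "-0.54 0.05 0 0" --pt "0 0 1 0" --pt "0 0 1 0" --pt "0 0 1 0" --pt "0 0 0.8 0" --pt "0 0 0.8 0" --pt "0 0 0.8 0" --pt "0 0 0.5 0" --pt "0 0 0.4 0"

```text
time_s: 16.85
eef_pos: [0.4932, -0.3611, 0.1065]
tcp_rot: [-2.368, -2.063, 0.001]
wrist_force: [0.9, 0.4, 0.3]
grip_width: 0.0425
```

Request:
servo_tool --pt "0 0 0 0" --pt "0 0 0 0" --pt "0 0 0 0" --pt "0 0 0 0" --pt "0 0 0 0" --pt "0 0 0 0" --pt "0 0 0 0" --gripper 0

```text
time_s: 17.55
eef_pos: [0.494, -0.36, 0.1086]
tcp_rot: [2.367, 2.064, 0.0]
wrist_force: [-1.4, 0.1, 3.3]
grip_width: 0.0067
```

Run:
```python
from h import *
go(.4938,-.3590,.108,-7.8)
im,c=snap("wrist","w8.png")
print(im[100:235:3,250].astype(int).sum(1)/3)
```

```text
t 17.6 tcp [ 0.494  -0.36    0.1086] jaw yaw -7.83 q7 0.1390640144658189 grip 0.006701479745283019 F [-1.4333  0.0679  3.3246] tilt [ 0.0006 -0.0006 -1.    ]
 shift units [ 0.0316 -0.011   0.0184] twist units -0.004
[ 56.      59.6667  58.3333  60.3333  53.6667  58.      64.6667 163.6667
 215.3333 216.6667 217.     217.     216.6667 217.     216.6667 216.6667
 216.3333 216.3333 218.     217.     216.6667 217.     216.3333 217.
 215.6667 216.3333 216.3333 216.3333 215.6667 216.3333 216.3333 216.
 215.6667 216.     217.     216.6667 217.     215.6667 216.3333 216.
 214.6667 215.3333 215.3333 215.6667 215.3333]
```

Request:
servo_tool --pt "0 0 -0.3 0" --pt "0 0 -0.6 0" --pt "0 0 -0.95 0" --pt "0 0 -0.95 0" --pt "0 0 -0.95 0" --pt "0 0 -0.95 0" --pt "0 0 0 0"

```text
time_s: 18.3
eef_pos: [0.4956, -0.3602, 0.2532]
tcp_rot: [2.363, 2.061, 0.003]
wrist_force: [1.5, 0.2, -3.4]
grip_width: 0.0064
```

Request:
servo_tool --pt "0.5 -0.1 0 0" --pt "0.95 -0.2 0 0" --pt "0.95 -0.2 0 0" --pt "0.95 -0.2 0 0" --pt "0.95 -0.2 0 0" --pt "0.95 -0.2 0 0" --pt "0.95 -0.2 0 0" --pt "0.95 -0.2 0 0" --pt "0.95 -0.2 0 0"

```text
time_s: 19.2
eef_pos: [0.4749, -0.1101, 0.2478]
tcp_rot: [-2.365, -2.064, 0.002]
wrist_force: [1.0, -0.3, -3.2]
grip_width: 0.0066
```

Request:
servo_tool --pt "0.95 -0.2 0 0" --pt "0.95 -0.2 0 0" --pt "0.95 -0.2 0 0" --pt "0.95 -0.2 0 0" --pt "0.95 -0.2 0 0" --pt "0.95 -0.2 0 0" --pt "0.95 -0.2 0 0" --pt "0.95 -0.2 0 0"

```text
time_s: 20.0
eef_pos: [0.4582, 0.1216, 0.2479]
tcp_rot: [-2.366, -2.065, 0.003]
wrist_force: [0.8, -0.1, -2.7]
grip_width: 0.0068
```

Request:
servo_tool --pt "0.84 -0.84 0 0" --pt "0.84 -0.84 0 0" --pt "0.84 -0.84 0 0" --pt "0.84 -0.84 0 0" --pt "0.84 -0.84 0 0" --pt "0.84 -0.84 0 0" --pt "0 0 0 -0.5" --pt "0 0 0 0"

```text
time_s: 20.8
eef_pos: [0.3288, 0.2909, 0.2481]
tcp_rot: [-2.308, -2.131, 0.003]
wrist_force: [0.3, -0.8, -4.1]
grip_width: 0.0064
```

Run:
```python
from h import *
im,c=snap("wrist","w9.png"); go(.345,.3632,.220,-4.54)
s=env.get_state();p=pl(c,(250,121),s["eef_pos"][2]-.1086+.016-.004+.004); print("foot end dist",np.linalg.norm((p-s["eef_pos"])[:2]))
```

```text
t 20.9 tcp [0.3296 0.2902 0.2481] jaw yaw -4.8 q7 -1.1496946249231565 grip 0.006214743341501557 F [ 0.8639 -0.8808 -2.9851] tilt [-0.0014 -0.0015 -1.    ]
 shift units [2.4708 0.3081 0.9332] twist units -0.043
foot end dist 0.06101751279118132
```

Request:
servo_tool --pt "0.6 0.1 0.2 0" --pt "0.6 0.1 0.2 0" --pt "0.6 0.1 0.2 0" --pt "0.6 0 0.2 0" --pt "0.07 0 0.13 0" --pt "0 0 0 0" --pt "0 0 0 0" --pt "0 0 0 0"

```text
time_s: 21.65
eef_pos: [0.3461, 0.3627, 0.2213]
tcp_rot: [2.314, 2.124, -0.0]
wrist_force: [0.7, 0.4, -3.2]
grip_width: 0.007
```

Run:
```python
from h import *
im,c=snap("wrist","w10.png"); go(.345,.3632,.220,-4.54)
s=env.get_state();R=Ro.from_rotvec(s["tcp_rot"]).as_matrix()
q=[proj(c,(x,.3598-(x-.3835)*np.tan(np.radians(4.54)),.2)) for x in(.395,.42)]
for u,v in q:
  u=int(round(u)); g=im[:,u].astype(int).sum(1)/3; print(u,v,g[int(v)-16:int(v)+17])
for x in (.498,): go(x,.3598-(x-.3835)*.0794)
```

```text
t 21.7 tcp [0.3461 0.3629 0.2213] jaw yaw -4.89 q7 -1.3051588771937266 grip 0.0064205388693760745 F [ 0.0583 -0.1729 -3.2931] tilt [ 0.0005 -0.0003 -1.    ]
 shift units [ 0.0055 -0.0368  0.0448] twist units -0.059
333 225.33577642122953 [167.3333 167.3333 165.6667 163.3333 162.6667 160.3333 147.     127.
 123.     136.     150.3333 160.6667 167.3333 172.3333 175.3333 177.
 178.6667 179.     180.     178.     174.3333 165.     155.6667 146.3333
 153.6667 161.6667 164.3333 165.6667 166.     163.6667 161.     158.3333
 158.3333]
374 225.04696472160484 [162.     159.3333 159.6667 159.6667 162.     157.6667 141.     125.6667
 129.     142.6667 155.6667 162.6667 168.6667 173.     175.     178.
 179.     178.6667 177.6667 176.3333 169.     160.3333 150.3333 155.6667
 162.     161.3333 160.3333 159.     158.3333 158.     160.     160.3333
 159.6667]
t 21.7 tcp [0.3461 0.3629 0.2213] jaw yaw -4.89 q7 -1.3051588771937266 grip 0.0064205388693760745 F [ 0.0583 -0.1729 -3.2931] tilt [ 0.0005 -0.0003 -1.    ]
 shift units [0.0257 5.0801 0.0025]
```

Request:
servo_tool --pt "0 0.4 0 -0.05" --pt "0 0.4 0 0" --pt "0 0.5 0 0" --pt "0 0.5 0 0" --pt "0 0.5 0 0" --pt "0 0.5 0 0" --pt "0 0.5 0 0" --pt "0 0.5 0 0" --pt "0 0.5 0 0" --pt "0 0 0 0"

```text
time_s: 22.7
eef_pos: [0.477, 0.3527, 0.2207]
tcp_rot: [2.31, 2.129, 0.0]
wrist_force: [-0.9, -0.7, -3.3]
grip_width: 0.0068
```

Request:
servo_tool --pt "0 0.5 0 0" --pt "0 0.28 0 0" --pt "0 0 0 0" --pt "0 0 0.1 0" --pt "0 0 0.1 0" --pt "0 0 0.09 0" --pt "0 0 0 0" --pt "0 0 0 0"

```text
time_s: 23.5
eef_pos: [0.4976, 0.3517, 0.2124]
tcp_rot: [-2.307, -2.132, 0.0]
wrist_force: [0.1, 0.1, -3.3]
grip_width: 0.0063
```

Request:
servo_tool --pt "0 0 0 0" --pt "0 0 0 0" --pt "0 0 0 0" --pt "0 0 -0.3 0" --pt "0 0 -0.5 0" --pt "0 0 -1 0" --pt "0 0 -1 0" --pt "0 0 0 0" --pt "0 0 0 0" --gripper 25

```text
time_s: 24.4
eef_pos: [0.4979, 0.352, 0.2975]
tcp_rot: [2.307, 2.132, 0.003]
wrist_force: [0.5, -1.0, 0.3]
grip_width: 0.0213
```

Run:
```python
from h import *
im,c=snap("wrist","w11.png"); s,c=snap("scene","s11.png"); t,_=snap("top","t11.png")
go(.5841,-.3860,None,-7.8)
a=cv2.resize(s[90:230,270:410],(450,450)); b=cv2.resize(im,(600,450))[:, :350]
cv2.imwrite("pics/m11.png",np.hstack([a,b])[:,:,::-1])
```

```text
t 24.6 tcp [0.4975 0.3512 0.2956] jaw yaw -4.52 q7 -1.0519875297386023 grip 0.021260358740203697 F [ 0.4776 -0.2438 -0.5174] tilt [-0.0011 -0.001  -1.    ]
 shift units [-24.2702   4.8161   0.0222] twist units 0.546
```

View pics/m11.png

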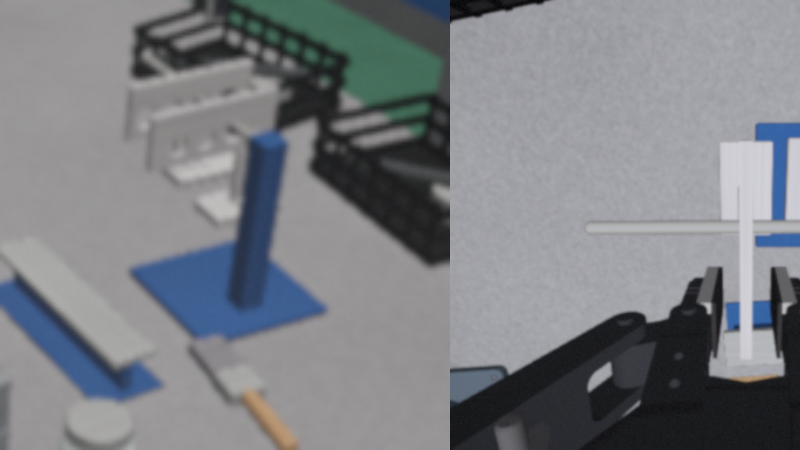

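Request:
servo_tool --pt "-0.5 0 0 0" --pt "-0.97 0.2 0 0" --pt "-0.97 0.2 0 0" --pt "-0.97 0.2 0 0" --pt "-0.97 0.2 0 0" --pt "-0.97 0.2 0 0" --pt "-0.97 0.2 0 0" --pt "-0.97 0.2 0 0" --pt "-0.97 0.2 0 0" --pt "-0.97 0.2 0 0"

```text
time_s: 25.55
eef_pos: [0.5291, 0.069, 0.2959]
tcp_rot: [-2.308, -2.131, 0.002]
wrist_force: [1.0, -0.2, 0.7]
grip_width: 0.0213
```

Request:
servo_tool --pt "-0.97 0.2 0 0" --pt "-0.97 0.2 0 0" --pt "-0.97 0.2 0 0" --pt "-0.97 0.2 0 0" --pt "-0.97 0.2 0 0" --pt "-0.97 0.2 0 0" --pt "-0.97 0.2 0 0" --pt "-0.97 0.2 0 0" --pt "-0.97 0.2 0 0" --pt "-0.97 0.2 0 0" --gripper 50

```text
time_s: 26.55
eef_pos: [0.5655, -0.2254, 0.2958]
tcp_rot: [-2.307, -2.131, 0.001]
wrist_force: [0.4, 0.2, -0.1]
grip_width: 0.0432
```

Request:
servo_tool --pt "-0.97 0.2 0 0" --pt "-0.97 0.2 0 0" --pt "-0.97 0.2 0 0" --pt "-0.97 0.2 0 0" --pt "-0.97 0.2 0 0" --pt "0 0 0 0.55" --pt "0 0 0 0" --pt "0 0 0 0"

```text
time_s: 27.35
eef_pos: [0.5845, -0.3704, 0.296]
tcp_rot: [-2.365, -2.066, 0.0]
wrist_force: [0.1, 0.8, 0.8]
grip_width: 0.0425
```

Run:
```python
from h import *
go(.5841,-.3860,.098,-7.8)
im,c=snap("wrist","w12.png")
d=np.array([.1357,.9907,0]);m=np.array([.5857,-.3741,.120])
for e in(-.03,0.045,.06):
    u,v=proj(c,m+d*e); 
    r=im[int(round(v)),:,:].astype(int).sum(1); w=np.where(r[int(u)-25:int(u)+26]>560)[0]+int(u)-25
    print(e,(u,v),w[:1],w[-1:],len(w))
```

```text
t 27.4 tcp [ 0.5845 -0.3704  0.296 ] jaw yaw -7.71 q7 0.14538345880032677 grip 0.04248072514356154 F [0.1015 0.8155 0.8219] tilt [-0.0008  0.0007 -1.    ]
 shift units [-0.5197  0.0623  6.5996] twist units 0.014
-0.03 (np.float64(253.67745864562656), np.float64(203.59124799354012)) [237] [269] 33
0.045 (np.float64(253.78258906783404), np.float64(137.52446858569868)) [237] [271] 35
0.06 (np.float64(253.8052162686961), np.float64(123.3049281654828)) [250] [257] 8
```

Request:
servo_tool --pt "-0.52 0.06 0 0" --pt "0 0 1 0" --pt "0 0 1 0" --pt "0 0 1 0" --pt "0 0 0.9 0" --pt "0 0 0.9 0" --pt "0 0 0.8 0" --pt "0 0 0.6 0" --pt "0 0 0.4 0" --pt "0 0 0 0"

```text
time_s: 28.4
eef_pos: [0.5838, -0.3868, 0.0967]
tcp_rot: [-2.366, -2.064, 0.002]
wrist_force: [-0.7, -0.2, -0.1]
grip_width: 0.0425
```

Request:
servo_tool --pt "0 0 0 0" --pt "0 0 0 0" --pt "0 0 0 0" --pt "0 0 0 0" --pt "0 0 0 0" --pt "0 0 0 0" --pt "0 0 0 0" --gripper 0

```text
time_s: 29.1
eef_pos: [0.5847, -0.3869, 0.0994]
tcp_rot: [2.367, 2.064, -0.0]
wrist_force: [-2.8, 0.4, 6.9]
grip_width: 0.0066
```

Run:
```python
from h import *
go(.5841,-.3860,.098,-7.8)
im,c=snap("wrist","w13.png")
g=im[40:235:3,251].astype(int).sum(1)/3; print(list(zip(range(40,235,3),g.round())))
s=env.get_state()["eef_pos"]
for v in (60,80,100,120): p=pl(c,(251,v),.12); print(v,np.linalg.norm((p-s)[:2]))
```

```text
t 29.1 tcp [ 0.5847 -0.3869  0.0994] jaw yaw -7.84 q7 0.07903475167957084 grip 0.006602616587757919 F [-2.8197  0.3533  6.9419] tilt [ 0.0005 -0.0009 -1.    ]
 shift units [ 0.0275 -0.0253  0.0479] twist units -0.006
[(40, np.float64(218.0)), (43, np.float64(219.0)), (46, np.float64(219.0)), (49, np.float64(219.0)), (52, np.float64(219.0)), (55, np.float64(219.0)), (58, np.float64(220.0)), (61, np.float64(220.0)), (64, np.float64(221.0)), (67, np.float64(221.0)), (70, np.float64(221.0)), (73, np.float64(221.0)), (76, np.float64(222.0)), (79, np.float64(221.0)), (82, np.float64(222.0)), (85, np.float64(222.0)), (88, np.float64(222.0)), (91, np.float64(222.0)), (94, np.float64(223.0)), (97, np.float64(222.0)), (100, np.float64(223.0)), (103, np.float64(223.0)), (106, np.float64(224.0)), (109, np.float64(223.0)), (112, np.float64(223.0)), (115, np.float64(224.0)), (118, np.float64(223.0)), (121, np.float64(224.0)), (124, np.float64(224.0)), (127, np.float64(224.0)), (130, np.float64(225.0)), (133, np.float64(225.0)), (136, np.float64(224.0)), (139, np.float64(224.0)), (142, np.float64(2
[... 180 characters left out ...]
(225.0)), (166, np.float64(225.0)), (169, np.float64(226.0)), (172, np.float64(225.0)), (175, np.float64(225.0)), (178, np.float64(226.0)), (181, np.float64(226.0)), (184, np.float64(226.0)), (187, np.float64(226.0)), (190, np.float64(225.0)), (193, np.float64(225.0)), (196, np.float64(225.0)), (199, np.float64(226.0)), (202, np.float64(226.0)), (205, np.float64(226.0)), (208, np.float64(226.0)), (211, np.float64(225.0)), (214, np.float64(226.0)), (217, np.float64(225.0)), (220, np.float64(225.0)), (223, np.float64(226.0)), (226, np.float64(226.0)), (229, np.float64(226.0)), (232, np.float64(225.0))]
60 0.08570863793721242
80 0.07841744526854309
100 0.0708730354555409
120 0.06306198563842264
```

Request:
servo_tool --pt "0 0 -0.3 0" --pt "0 0 -0.6 0" --pt "0 0 -0.95 0" --pt "0 0 -0.95 0" --pt "0 0 -0.95 0" --pt "0 0 -0.95 0" --pt "0 0 -0.95 0" --pt "0 0 -0.95 0" --pt "0 0 -0.8 0" --pt "0 0 0 0"

```text
time_s: 30.15
eef_pos: [0.5861, -0.3866, 0.3243]
tcp_rot: [2.363, 2.061, 0.004]
wrist_force: [0.9, 0.1, -2.8]
grip_width: 0.0071
```

Request:
servo_tool --pt "0.5 -0.2 0 0" --pt "0.95 -0.38 0 0" --pt "0.95 -0.38 0 0" --pt "0.95 -0.38 0 0" --pt "0.95 -0.38 0 0" --pt "0.95 -0.38 0 0" --pt "0.95 -0.38 0 0" --pt "0.95 -0.38 0 0" --pt "0.95 -0.38 0 0"

```text
time_s: 31.05
eef_pos: [0.5203, -0.1312, 0.319]
tcp_rot: [-2.366, -2.064, 0.002]
wrist_force: [0.0, 0.4, -3.6]
grip_width: 0.0068
```

Request:
servo_tool --pt "0.95 -0.38 0 0" --pt "0.95 -0.38 0 0" --pt "0.95 -0.38 0 0" --pt "0.95 -0.38 0 0" --pt "0.95 -0.38 0 0" --pt "0.95 -0.38 0 0" --pt "0.95 -0.38 0 0" --pt "0.95 -0.38 0 0" --pt "0.5 -0.2 0 0"

```text
time_s: 31.95
eef_pos: [0.4566, 0.124, 0.3194]
tcp_rot: [-2.363, -2.068, 0.001]
wrist_force: [0.9, -0.1, -3.6]
grip_width: 0.0067
```

Request:
servo_tool --pt "0.93 -0.65 0 0" --pt "0.93 -0.65 0 0" --pt "0.93 -0.65 0 0" --pt "0.93 -0.65 0 0" --pt "0.93 -0.65 0 0" --pt "0.93 -0.65 0 0" --pt "0.93 -0.65 0 0" --pt "0.93 -0.65 0 -0.5" --pt "0 0 0 0" --pt "0 0 0 0"

```text
time_s: 32.95
eef_pos: [0.3332, 0.3637, 0.3193]
tcp_rot: [-2.311, -2.128, 0.003]
wrist_force: [1.3, -0.8, -4.1]
grip_width: 0.0067
```

Run:
```python
from h import *
im,c=snap("wrist","w14.png"); go(.34,.3632,.221,-4.54)
s=env.get_state()["eef_pos"]; g=im[0:60:2,251].astype(int).sum(1)/3; print(g)
print([(v,np.linalg.norm((pl(c,(251,v),s[2]+.0206)-s)[:2]).round(4)) for v in range(20,50,4)])
```

```text
t 33.0 tcp [0.334  0.3629 0.3194] jaw yaw -4.82 q7 -1.2704982744172413 grip 0.006607286561014472 F [-0.438  -0.1168 -2.8043] tilt [-0.001  -0.0015 -1.    ]
 shift units [0.0309 0.2023 3.2783] twist units -0.046
[155.3333 154.6667 153.3333 152.6667 151.6667 152.6667 154.6667 154.
 156.3333 155.3333 153.     151.3333 153.6667 153.3333 152.6667 153.3333
 155.     153.     153.     184.3333 198.     199.     199.     198.6667
 199.     200.3333 199.3333 199.3333 200.3333 199.3333]
[(20, np.float64(0.1002)), (24, np.float64(0.0989)), (28, np.float64(0.0975)), (32, np.float64(0.0962)), (36, np.float64(0.0948)), (40, np.float64(0.0934)), (44, np.float64(0.092)), (48, np.float64(0.0906))]
```

Request:
servo_tool --pt "0 0.2 0 -0.05" --pt "0 0 0.6 0" --pt "0 0 0.6 0" --pt "0 0 0.6 0" --pt "0 0 0.6 0" --pt "0 0 0.6 0" --pt "0 0 0.28 0" --pt "0 0 0 0" --pt "0 0 0 0"

```text
time_s: 33.9
eef_pos: [0.3406, 0.3632, 0.2225]
tcp_rot: [-2.308, -2.131, -0.001]
wrist_force: [0.0, 1.1, -4.0]
grip_width: 0.0065
```

Run:
```python
from h import *
im,c=snap("wrist","w15.png"); go(.4335,.3598-(.4335-.3835)*.0794,.221,-4.54)
for x in(.395,.42):
  u,v=proj(c,(x,.3598-(x-.3835)*.0794,.2)); u=int(round(u)); print(u,v,(im[int(v)-16:int(v)+17,u].astype(int).sum(1)/3).round())
```

```text
t 34.0 tcp [0.3406 0.3635 0.2228] jaw yaw -4.55 q7 -1.3564127080480333 grip 0.006412431879025961 F [ 0.591   0.0514 -4.0726] tilt [ 0.0008  0.0009 -1.    ]
 shift units [-0.0083  3.1077  0.0612] twist units -0.002
341 225.11802358986773 [157. 158. 158. 161. 159. 156. 145. 126. 123. 137. 149. 157. 166. 170.
 171. 174. 176. 176. 175. 174. 168. 160. 147. 141. 146. 155. 155. 157.
 156. 157. 159. 160. 162.]
382 225.06002372293443 [102.  97.  94.  85.  78.  70.  78. 100. 121. 139. 150. 158. 166. 170.
 172. 174. 174. 175. 173. 173. 167. 157. 147. 150. 153. 154. 156. 157.
 159. 159. 159. 156. 154.]
```

Request:
servo_tool --pt "-0.03 0.1 0.06 0" --pt "0 0.4 0 0" --pt "0 0.4 0 0" --pt "0 0.5 0 0" --pt "0 0.5 0 0" --pt "0 0.5 0 0" --pt "0 0.5 0 0" --pt "0 0.21 0 0" --pt "0 0 0 0" --pt "0 0 0 0"

```text
time_s: 34.95
eef_pos: [0.4324, 0.3552, 0.2201]
tcp_rot: [-2.306, -2.132, 0.001]
wrist_force: [-0.3, 0.4, -4.6]
grip_width: 0.0067
```

Request:
servo_tool --pt "0 0 0.1 0" --pt "0 0 0.1 0" --pt "0 0 0.09 0" --pt "0 0 0 0" --pt "0 0 0 0"

```text
time_s: 35.45
eef_pos: [0.4326, 0.3552, 0.2119]
tcp_rot: [2.307, 2.133, 0.0]
wrist_force: [-2.7, -1.8, 3.6]
grip_width: 0.0066
```

Request:
servo_tool --pt "0 0 0 0" --pt "0 0 0 0" --pt "0 0 0 0" --pt "0 0 -0.3 0" --pt "0 0 -0.5 0" --pt "0 0 -1 0" --pt "0 0 -1 0" --pt "0 0 0 0" --pt "0 0 0 0" --gripper 25

```text
time_s: 36.35
eef_pos: [0.4332, 0.3552, 0.2964]
tcp_rot: [2.307, 2.132, 0.003]
wrist_force: [-0.4, -0.4, -0.5]
grip_width: 0.0216
```

Run:
```python
from h import *
im,c=snap("wrist","w16.png"); s,c=snap("scene","s16.png"); t,ct=snap("top","t16.png")
go(.43,-.03,None,80)
a=cv2.resize(s[80:250,180:400],(440,340)); b=cv2.resize(t[170:290,90:340],(708,340))[:,:350]
b2=cv2.resize(t[195:285,220:325],None,fx=2.5,fy=2.5)
canvas=np.zeros((600,800,3),np.uint8); canvas[:340,:440]=a; canvas[:340,440:790]=b; canvas[345:345+225,:262]=b2
canvas[345:345+250,270:603]=cv2.resize(im,(333,250))
cv2.imwrite("pics/m16.png",canvas[:,:,::-1])
```

```text
t 36.5 tcp [0.4328 0.3545 0.2947] jaw yaw -4.52 q7 -1.1680714891237818 grip 0.021463091400425842 F [-0.7731  0.2901  0.0485] tilt [-0.001 -0.001 -1.   ]
 shift units [-12.7847   0.9173   0.0134] twist units -14.087
```

View pics/m16.png

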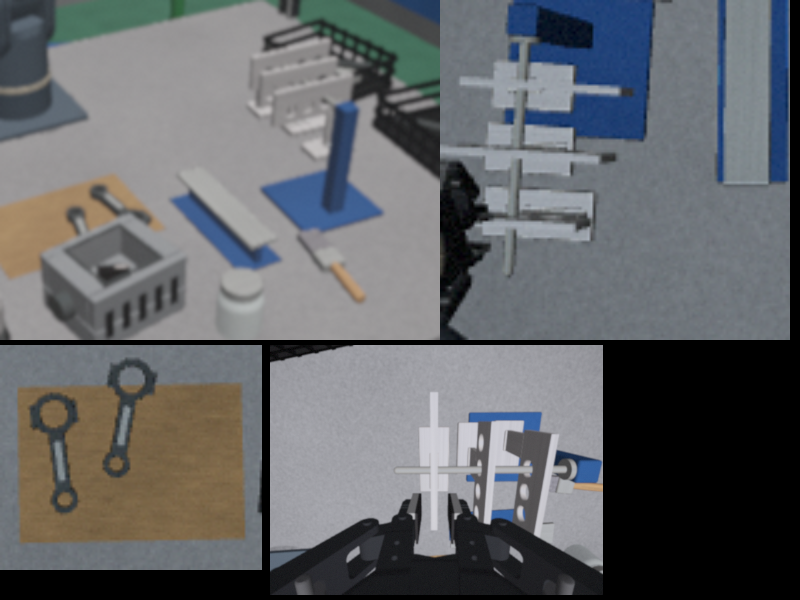

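Request:
servo_tool --pt "0 0 0 0" --pt "-0.95 0.07 0 0" --pt "-0.95 0.07 0 0" --pt "-0.95 0.07 0 0" --pt "-0.95 0.07 0 0" --pt "-0.95 0.07 0 0" --pt "-0.95 0.07 0 0" --pt "-0.95 0.07 0 0" --pt "-0.95 0.07 0 0" --pt "-0.95 0.07 0 0"

```text
time_s: 37.5
eef_pos: [0.4313, 0.0965, 0.2951]
tcp_rot: [-2.307, -2.132, 0.001]
wrist_force: [0.9, -0.2, -0.2]
grip_width: 0.0214
```

Request:
servo_tool --pt "-0.95 0.07 0 0" --pt "-0.95 0.07 0 0" --pt "-0.95 0.07 0 0" --pt "-0.95 0.07 0 0" --pt "0 0 0 -1" --pt "0 0 0 -1" --pt "0 0 0 -1" --pt "0 0 0 -1" --pt "0 0 0 -1" --pt "0 0 0 -1" --gripper 60

```text
time_s: 38.5
eef_pos: [0.4307, -0.0165, 0.2951]
tcp_rot: [-1.529, -2.743, 0.0]
wrist_force: [-0.1, 0.5, -0.5]
grip_width: 0.0511
```

Request:
servo_tool --pt "0 0 0 -1" --pt "0 0 0 -1" --pt "0 0 0 -1" --pt "0 0 0 -1" --pt "0 0 0 -1" --pt "0 0 0 -1" --pt "0 0 0 -1" --pt "0 0 0 -1" --pt "0 0 0 -1" --pt "0 0 0 0"

```text
time_s: 39.5
eef_pos: [0.4308, -0.0166, 0.2951]
tcp_rot: [-0.121, -3.138, -0.001]
wrist_force: [0.6, 0.8, -0.8]
grip_width: 0.0512
```

Run:
```python
from h import *
im,c=snap("wrist","w17.png"); go()
```

```text
t 39.5 tcp [ 0.4308 -0.0166  0.2952] jaw yaw 85.35 q7 1.1463746422994976 grip 0.05095484921105594 F [ 0.3254 -0.4483 -0.7366] tilt [-0.0007  0.0004 -1.    ]
 shift units [0. 0. 0.]
```

View pics/w17.png

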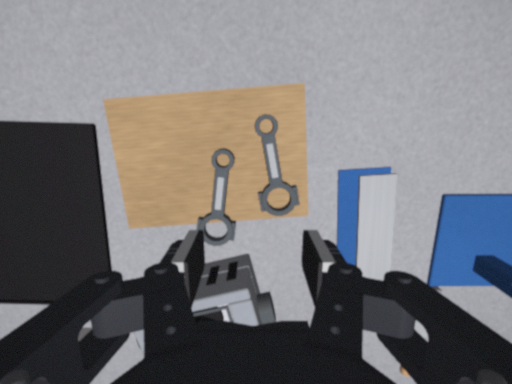

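```bash
cat > rods.py <<'E'
from h import *
def holes(im,roi):
    u0,v0,u1,v1=roi; g=im[v0:v1,u0:u1].astype(int).max(2); k=4
    m=cv2.resize((g).astype(np.uint8),None,fx=k,fy=k,interpolation=cv2.INTER_CUBIC)<105
    cs,h=cv2.findContours(m.astype(np.uint8),cv2.RETR_CCOMP,cv2.CHAIN_APPROX_NONE); out=[]
    for cc,hh in zip(cs,h[0]):
        a=cv2.contourArea(cc)
        if hh[3]>=0 and a>400:
            M=cv2.moments(cc); out.append(((M["m10"]/M["m00"]+.5)/k-.5+u0,(M["m01"]/M["m00"]+.5)/k-.5+v0,a/k/k))
    return out
E
python3 - <<'E'
from rods import *
im=cv2.imread("pics/w17.png")[:,:,::-1]; c=viewer.camera_info("wrist")
for roi in [(245,105,310,225),(195,140,245,250)]:
    hs=holes(im,roi); print(np.round(hs,1))
for n,s,b in [("R",(266.0,126),(279,197)),("L",(223,159),(217,229))]:
  for z in(.018,.022,.026):
    S=pl(c,s,z);B=pl(c,b,z);d=B-S; print(n,z,"len",np.linalg.norm(d),"cg",(S+d*64/110)[:2],"dir",np.degrees(np.arctan2(d[1],d[0])))
for uv in [(359,178),(395,175),(357,278),(391,278)]: print("ledge",pl(c,uv,.055))
E
```

```text
[]
[]
R 0.018 len 0.10643883217065384 cg [0.4428 0.0117] dir 6.6128288030616185
R 0.022 len 0.10542593020336423 cg [0.442  0.0115] dir 6.612828803061623
R 0.026 len 0.10441302823607462 cg [0.4413 0.0113] dir 6.612828803061623
L 0.018 len 0.10997744979348391 cg [ 0.4856 -0.0734] dir -11.10356848275364
L 0.022 len 0.10893087334218729 cg [ 0.4845 -0.0729] dir -11.10356848275365
L 0.026 len 0.10788429689089078 cg [ 0.4833 -0.0723] dir -11.103568482753644
ledge [0.4584 0.1236 0.055 ]
ledge [0.4583 0.1719 0.055 ]
ledge [0.6109 0.1228 0.055 ]
ledge [0.615  0.1732 0.055 ]
```

Request:
servo_tool --pt "0 0 0 -0.94" --pt "0 0 0 -0.94" --pt "-0.25 0.45 0 0" --pt "-0.25 0.44 0 0" --pt "0 0 1 0" --pt "0 0 1 0" --pt "0 0 1 0" --pt "0 0 1 0" --pt "0 0 1 0" --pt "0 0 0 0"

```text
time_s: 40.55
eef_pos: [0.4407, 0.0114, 0.1428]
tcp_rot: [0.182, -3.131, -0.0]
wrist_force: [0.3, 0.2, -0.4]
grip_width: 0.0514
```

Run:
```python
from rods import *
im,c=snap("wrist","w18.png"); go(.4425,.0116,.005,96.6)
g=im.astype(int).max(2)
p=env.get_state()["eef_pos"]
d=np.array([np.cos(np.radians(6.6)),np.sin(np.radians(6.6)),0])
for e in(-.035,-.02,0,.01):
    u,v=proj(c,np.array([.4425,.0116,.019])+d*e); print(e,(round(u,1),round(v,1)),g[int(round(v)),int(u)-40:int(u)+41:2])
```

```text
t 40.6 tcp [0.4417 0.0119 0.1447] jaw yaw 96.69 q7 0.9812867916378974 grip 0.05140250011758888 F [0.8701 1.1988 1.0999] tilt [-0.0035  0.0002 -1.    ]
 shift units [-0.0398 -0.0158  4.6549] twist units 0.016
-0.035 (np.float64(254.5), np.float64(152.9)) [178 177 179 177 176 176 176 175 176 176 178 180 181 183 182 135 105 112
 175 190 191 190 186 135 110 103 168 184 185 187 187 188 185 186 186 184
 184 183 183 183 184]
-0.02 (np.float64(254.5), np.float64(169.0)) [179 179 181 182 185 185 187 187 186 186 184 184 182 182 180 133 102 112
 175 192 192 193 187 132 109 106 166 177 179 178 178 179 180 181 181 182
 184 186 185 186 186]
0 (np.float64(254.4), np.float64(189.8)) [185 183 183 184 182 180 181 181 182 184 183 184 183 182 181 134 104 113
 176 193 193 192 185 121 109 120 183 187 187 187 187 186 185 184 182 182
 181 182 180 180 182]
0.01 (np.float64(254.4), np.float64(199.9)) [182 180 181 179 178 178 180 180 180 180 181 180 181 182 182 135 102 113
 177 193 194 194 186 119 105 117 176 179 179 180 180 180 180 181 181 182
 181 182 183 184 185]
```

Request:
servo_tool --pt "-0.04 0 0.8 0" --pt "0 0 0.8 0" --pt "0 0 0.8 0" --pt "0 0 0.7 0" --pt "0 0 0.6 0" --pt "0 0 0.5 0" --pt "0 0 0.3 0" --pt "0 0 0.1 0" --pt "0 0 0 0"

```text
time_s: 41.5
eef_pos: [0.4446, 0.0119, 0.0081]
tcp_rot: [-0.184, 3.135, -0.001]
wrist_force: [-0.6, -0.3, 0.1]
grip_width: 0.0511
```

Request:
servo_tool --pt "0 0 0 0" --pt "0 0 0 0" --pt "0 0 0 0" --pt "0 0 0 0" --pt "0 0 0 0" --pt "0 0 0 0" --pt "0 0 0 0" --gripper 0

```text
time_s: 42.2
eef_pos: [0.4445, 0.0122, 0.0084]
tcp_rot: [-0.185, 3.135, 0.0]
wrist_force: [-1.8, 0.5, 11.1]
grip_width: 0.0182
```

Request:
servo_tool --pt "0 0 -0.3 0" --pt "0 0 -0.7 0" --pt "0 0 -1 0" --pt "0 0 -1 0" --pt "0 0 -1 0" --pt "0 0 -1 0" --pt "0 0 0 0" --pt "0 0 0 0"

```text
time_s: 43.0
eef_pos: [0.4436, 0.0113, 0.1576]
tcp_rot: [-0.184, 3.136, -0.001]
wrist_force: [0.0, 0.3, -5.8]
grip_width: 0.0181
```

Run:
```python
from rods import *
im,c=snap("wrist","w19.png"); go(.5375,.1475,None,-.5)
g=im.astype(int).max(2); print(g[20:235:3,253])
p=env.get_state()["eef_pos"]
print([(v,np.linalg.norm((pl(c,(253,v),p[2]+.014)-p)[:2]).round(4)) for v in range(20,150,10)])
```

```text
t 43.0 tcp [0.4431 0.0112 0.1568] jaw yaw 96.72 q7 1.0047315916933337 grip 0.01817854806754658 F [-0.5115 -0.3522 -5.003 ] tilt [-0.0013 -0.0006 -1.    ]
 shift units [-3.6558  4.1427 -0.0068] twist units -13.797
[172 171 172 173 173 177 180 178 175 177 178 177 172 188 181 185 181 183
 182 184 142 109 111 110 110  94 114 187 189 192 191 189 188 187 186 188
 188 192 189 194 110  79 111 113 111 116 114 114 116 114 116 117 185 198
 196 197 196 197 196 197 197 196 198 198 198 198 198 198 199 199 197 199]
[(20, np.float64(0.1022)), (30, np.float64(0.0986)), (40, np.float64(0.0949)), (50, np.float64(0.0912)), (60, np.float64(0.0875)), (70, np.float64(0.0836)), (80, np.float64(0.0797)), (90, np.float64(0.0758)), (100, np.float64(0.0717)), (110, np.float64(0.0676)), (120, np.float64(0.0635)), (130, np.float64(0.0592)), (140, np.float64(0.0549))]
```

Request:
servo_tool --pt "0 0 0 0.95" --pt "0 0 0 0.95" --pt "0 0 0 0.95" --pt "0 0 0 0.95" --pt "0 0 0 0.95" --pt "0 0 0 0.95" --pt "0 0 0 0.95" --pt "0 0 0 0.95" --pt "0 0 0 0.95" --pt "0 0 0 0.95"

```text
time_s: 44.05
eef_pos: [0.4427, 0.0118, 0.1559]
tcp_rot: [-1.338, -2.839, 0.003]
wrist_force: [-0.6, 0.6, -5.1]
grip_width: 0.0182
```

Request:
servo_tool --pt "0 0 0 0.95" --pt "0 0 0 0.95" --pt "0 0 0 0.95" --pt "0 0 0 0.95" --pt "0 0 0 0.95" --pt "0 0 0 0.95" --pt "0 0 0 1" --pt "0 0 0 0"

```text
time_s: 44.85
eef_pos: [0.4428, 0.0119, 0.1561]
tcp_rot: [-2.23, -2.21, 0.004]
wrist_force: [-1.4, 0.1, -5.1]
grip_width: 0.0181
```

Request:
servo_tool --pt "0.76 0.52 0 0" --pt "0.76 0.52 0 0" --pt "0.76 0.52 0 0" --pt "0.76 0.52 0 0" --pt "0.76 0.52 0 0" --pt "0.76 0.52 0 0" --pt "0 0 0 0" --pt "0 0 0 0" --pt "0 0 0 0"

```text
time_s: 45.75
eef_pos: [0.5377, 0.1469, 0.1565]
tcp_rot: [-2.228, -2.214, 0.004]
wrist_force: [-0.1, -0.3, -5.4]
grip_width: 0.0178
```

Run:
```python
from rods import *
im,c=snap("wrist","w20.png"); t,ct=snap("top","t20.png"); go(.5375,.1475,.0655,-.5)
canvas=np.zeros((384,800,3),np.uint8); canvas[:,:512]=im; canvas[:264,520:784]=cv2.resize(t[150:238,160:248],(264,264),interpolation=cv2.INTER_CUBIC)
cv2.imwrite("pics/m20.png",canvas[:,:,::-1])
```

```text
t 45.9 tcp [0.5381 0.1468 0.1571] jaw yaw -0.45 q7 -0.6291398554648228 grip 0.017786441071537835 F [ 0.2276 -0.3603 -4.4476] tilt [-0.001  -0.0009 -1.    ]
 shift units [ 0.0245 -0.0155  3.0535] twist units 0.008
```

View pics/m20.png

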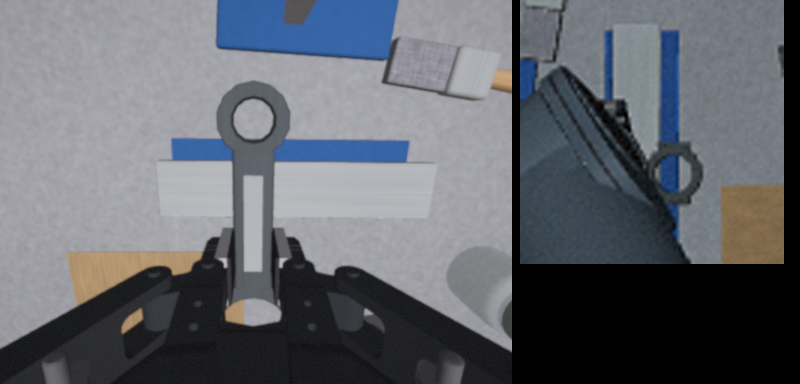

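Run:
```python
from h import *
c=viewer.camera_info("wrist")
for uv in [(159,161),(436,163),(159,216),(430,218)]: print(pl(c,uv,.055))
```

```text
[0.4588 0.1746 0.055 ]
[0.695  0.1708 0.055 ]
[0.4542 0.125  0.055 ]
[0.6975 0.121  0.055 ]
```

Request:
servo_tool --pt "0.05 0.02 0.5 0.05" --pt "0 0 0.6 0" --pt "0 0 0.6 0" --pt "0 0 0.6 0" --pt "0 0 0.4 0" --pt "0 0 0.2 0" --pt "0 0 0.15 0" --pt "0 0 0 0" --pt "0 0 0 0"

```text
time_s: 46.75
eef_pos: [0.5396, 0.1496, 0.0665]
tcp_rot: [2.236, 2.207, 0.001]
wrist_force: [1.1, 0.3, -5.2]
grip_width: 0.0182
```

Request:
servo_tool --pt "0 0 0.05 0" --pt "0 0 0 0" --pt "0 0 0 0"

```text
time_s: 47.05
eef_pos: [0.5394, 0.1495, 0.0648]
tcp_rot: [2.236, 2.207, 0.001]
wrist_force: [0.5, -0.5, -5.7]
grip_width: 0.0176
```

Request:
servo_tool --pt "0 0 0.05 0" --pt "0 0 0 0" --pt "0 0 0 0"

```text
time_s: 47.35
eef_pos: [0.5394, 0.1496, 0.0635]
tcp_rot: [2.235, 2.207, 0.001]
wrist_force: [-0.8, -1.2, 4.4]
grip_width: 0.0179
```

Request:
servo_tool --pt "0 0 0.04 0" --pt "0 0 0 0" --pt "0 0 0 0"

```text
time_s: 47.65
eef_pos: [0.5395, 0.1495, 0.0634]
tcp_rot: [2.235, 2.206, 0.001]
wrist_force: [-6.2, -1.9, 19.4]
grip_width: 0.0182
```

Request:
servo_tool --pt "0 0 -0.03 0" --pt "0 0 0 0" --pt "0 0 0 0" --pt "0 0 0 0" --pt "0 0 -0.3 0" --pt "0 0 -0.6 0" --pt "0 0 -1 0" --pt "0 0 -1 0" --pt "0 0 -1 0" --pt "0 0 -1 0" --gripper 45

```text
time_s: 48.65
eef_pos: [0.539, 0.1495, 0.2116]
tcp_rot: [-2.236, -2.207, -0.001]
wrist_force: [1.8, 0.6, 0.5]
grip_width: 0.0386
```

Request:
servo_tool --pt "0 0 -1 0" --pt "0 0 -1 0" --pt "-0.92 -0.36 0 0" --pt "-0.92 -0.36 0 0" --pt "-0.92 -0.36 0 0" --pt "-0.92 -0.36 0 0" --pt "-0.92 -0.36 0 0" --pt "-0.92 -0.36 0 0" --pt "-0.92 -0.36 0 0" --pt "-0.92 -0.36 0 0"

```text
time_s: 49.65
eef_pos: [0.4493, -0.0711, 0.2703]
tcp_rot: [2.235, 2.207, 0.001]
wrist_force: [-0.7, -0.4, 0.2]
grip_width: 0.0384
```

Request:
servo_tool --pt "0 0 0 -1" --pt "0 0 0 -1" --pt "0 0 0 -1" --pt "0 0 0 -1" --pt "0 0 0 -1" --pt "0 0 0 -1" --pt "0 0 0 -1" --pt "0 0 0 -1" --pt "0 0 0 -1" --pt "0 0 0 -1" --gripper 60

```text
time_s: 50.65
eef_pos: [0.4498, -0.07, 0.2703]
tcp_rot: [0.826, 3.031, -0.0]
wrist_force: [-0.2, -0.6, 0.2]
grip_width: 0.0514
```

Request:
servo_tool --pt "0 0 0 -1" --pt "0 0 0 -1" --pt "0 0 0 -1" --pt "0 0 0 -0.3" --pt "0 0 0 0" --pt "0 0 0 0"

```text
time_s: 51.25
eef_pos: [0.4499, -0.0702, 0.2699]
tcp_rot: [0.303, 3.127, -0.0]
wrist_force: [0.5, -0.5, 0.1]
grip_width: 0.0509
```

Run:
```python
from rods import *
im,c=snap("wrist","w21.png"); go(.4848,-.073,.15,78.9)
cv2.imwrite("pics/m21.png",cv2.resize(im,(800,600),interpolation=cv2.INTER_CUBIC)[:,:,::-1])
```

```text
t 51.3 tcp [ 0.4499 -0.0702  0.2698] jaw yaw 78.94 q7 1.21195999412961 grip 0.051296359915613404 F [0.2847 1.1914 0.4757] tilt [ 0.0001 -0.0001 -1.    ]
 shift units [-1.1583  0.13    3.9947] twist units 0.007
```

View pics/m21.png

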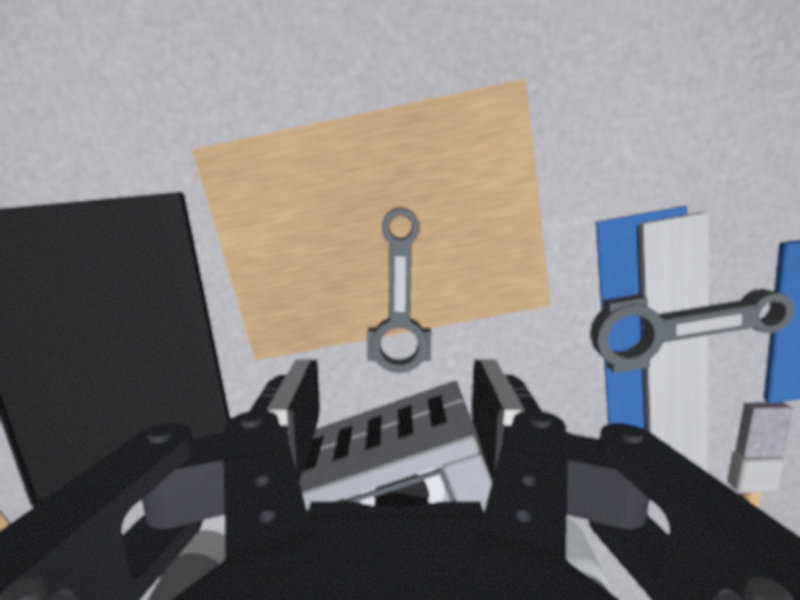

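Run:
```python
from h import *
c=viewer.camera_info("wrist"); k=1.5625
S=pl(c,(400/k,227/k),.019);B=pl(c,(400/k,342/k),.019);d=B-S;cg=S+d*64/110
print("len",np.linalg.norm(d),"cg",cg,"dir",np.degrees(np.arctan2(d[1],d[0])))
for uv in[(455,382),(305,440)]: print("blower",pl(c,(uv[0]/k,uv[1]/k),.105))
go(cg[0],cg[1],.0065)
```

```text
len 0.10537555924106935 cg [ 0.4848 -0.074   0.019 ] dir -10.931576985688944
blower [ 0.5357 -0.0432  0.105 ]
blower [ 0.5615 -0.1641  0.105 ]
t 51.3 tcp [ 0.4499 -0.0702  0.2698] jaw yaw 78.94 q7 1.21195999412961 grip 0.051296359915613404 F [0.2847 1.1914 0.4757] tilt [ 0.0001 -0.0001 -1.    ]
 shift units [-1.1653  0.0965  8.778 ]
```

Request:
servo_tool --pt "-0.58 0.05 0 0" --pt "-0.58 0.05 0 0" --pt "0 0 1 0" --pt "0 0 1 0" --pt "0 0 1 0" --pt "0 0 1 0" --pt "0 0 1 0" --pt "0 0 1 0" --pt "0 0 0.6 0" --pt "0 0 0 0"

```text
time_s: 52.3
eef_pos: [0.4833, -0.0736, 0.0697]
tcp_rot: [-0.3, -3.123, -0.0]
wrist_force: [0.8, -0.4, 0.4]
grip_width: 0.0508
```

Request:
servo_tool --pt "0 0 0.6 0" --pt "0 0 0.6 0" --pt "0 0 0.5 0" --pt "0 0 0.3 0" --pt "0 0 0.1 0" --pt "0 0 0 0" --pt "0 0 0 0"

```text
time_s: 53.0
eef_pos: [0.4852, -0.0739, 0.0094]
tcp_rot: [0.3, 3.126, -0.0]
wrist_force: [-0.0, -0.0, -0.6]
grip_width: 0.0511
```

Request:
servo_tool --pt "0 0 0 0" --pt "0 0 0 0" --pt "0 0 0 0" --pt "0 0 0 0" --pt "0 0 0 0" --pt "0 0 0 0" --pt "0 0 0 0" --gripper 0

```text
time_s: 53.7
eef_pos: [0.4851, -0.0738, 0.0094]
tcp_rot: [0.3, 3.126, -0.0]
wrist_force: [-1.1, 0.3, 9.0]
grip_width: 0.0183
```

Request:
servo_tool --pt "0 0 -0.3 0" --pt "0 0 -0.7 0" --pt "0 0 -1 0" --pt "0 0 -1 0" --pt "0 0 -1 0" --pt "0 0 -1 0" --pt "0 0 0 0" --pt "0 0 0 0"

```text
time_s: 54.5
eef_pos: [0.4844, -0.0742, 0.1589]
tcp_rot: [0.3, 3.127, -0.001]
wrist_force: [-0.9, -0.2, -3.8]
grip_width: 0.0177
```

Run:
```python
from rods import *
im,c=snap("wrist","w22.png"); go(.614,.1473,None,-.93)
g=im.astype(int).max(2); print(g[50:170:2,253])
p=env.get_state()["eef_pos"]
print([(v,np.linalg.norm((pl(c,(253,v),p[2]+.012)-p)[:2]).round(4)) for v in range(60,110,10)])
```

```text
t 54.5 tcp [ 0.4839 -0.0742  0.1581] jaw yaw 79.04 q7 1.0581024315498626 grip 0.017709639584185286 F [ 0.2052 -0.1449 -4.5387] tilt [-0.0013 -0.0002 -1.    ]
 shift units [-2.8557  8.0721 -0.0072] twist units 13.328
[181 181 185 188 182 184 185 182 178 177 173 173 180 178 179 185 186 177
 119 107 111 111 112 111 111 102  79 159 176 175 183 185 179 182 181 178
 184 184 185 190 189 188 189 185 185 190 184 119  50  88 112 112 112 112
 113 115 113 114 114 116]
[(60, np.float64(0.0874)), (70, np.float64(0.0835)), (80, np.float64(0.0795)), (90, np.float64(0.0755)), (100, np.float64(0.0714))]
```

Request:
servo_tool --pt "0 0 0 0.95" --pt "0 0 0 0.95" --pt "0 0 0 0.95" --pt "0 0 0 0.95" --pt "0 0 0 0.95" --pt "0 0 0 0.95" --pt "0 0 0 0.95" --pt "0 0 0 0.95" --pt "0 0 0 0.95" --pt "0 0 0 0.95"

```text
time_s: 55.55
eef_pos: [0.4835, -0.0738, 0.157]
tcp_rot: [-1.759, -2.6, 0.003]
wrist_force: [-0.6, 0.1, -3.9]
grip_width: 0.0181
```

Request:
servo_tool --pt "0 0 0 0.95" --pt "0 0 0 0.95" --pt "0 0 0 0.95" --pt "0 0 0 0.98" --pt "0 0 0 0"

```text
time_s: 56.05
eef_pos: [0.4836, -0.0737, 0.1573]
tcp_rot: [-2.239, -2.201, 0.004]
wrist_force: [0.6, 0.6, -4.2]
grip_width: 0.018
```

Request:
servo_tool --pt "0.84 0.47 0 0" --pt "0.84 0.47 0 0" --pt "0.84 0.47 0 0" --pt "0.84 0.47 0 0" --pt "0.84 0.47 0 0" --pt "0.84 0.47 0 0" --pt "0.84 0.47 0 0" --pt "0.84 0.47 0 0" --pt "0.84 0.45 0 0" --pt "0 0 0 0"

```text
time_s: 57.05
eef_pos: [0.615, 0.156, 0.1571]
tcp_rot: [-2.228, -2.211, -0.002]
wrist_force: [-0.4, 0.6, -4.7]
grip_width: 0.0183
```

Run:
```python
from rods import *
go(.614,.1508,.069,-.93)
```

```text
t 57.0 tcp [0.615  0.156  0.1571] jaw yaw -0.46 q7 -0.4723964124861223 grip 0.018295380689492886 F [-0.4121  0.6056 -4.6712] tilt [-0.0011  0.0028 -1.    ]
 shift units [-0.1822 -0.0274  2.9372] twist units 0.079
```

Request:
servo_tool --pt "0 0 0 0" --pt "0 0 0 0" --pt "0 0 0.6 0" --pt "0 0 0.6 0" --pt "0 0 0.6 0" --pt "0 0 0.6 0" --pt "0 0 0.3 0" --pt "0 0 0.2 0" --pt "0 0 0 0" --pt "0 0 0 0"

```text
time_s: 58.05
eef_pos: [0.615, 0.1508, 0.0724]
tcp_rot: [2.239, 2.203, 0.001]
wrist_force: [0.3, -0.3, -4.3]
grip_width: 0.0179
```

Run:
```python
from rods import *
go(.614,.1508,.066,-.93)
```

```text
t 58.0 tcp [0.615  0.1508 0.0724] jaw yaw -0.93 q7 -0.5046528287028191 grip 0.017903365189679932 F [ 0.2877 -0.3303 -4.3017] tilt [ 0.0009  0.0002 -1.    ]
 shift units [-0.0011 -0.0344  0.2127] twist units 0.000
```

Request:
servo_tool --pt "0 0 0.12 0" --pt "0 0 0.08 0" --pt "0 0 0 0" --pt "0 0 0 0"

```text
time_s: 58.45
eef_pos: [0.6146, 0.1509, 0.0657]
tcp_rot: [2.239, 2.204, -0.0]
wrist_force: [1.0, -0.2, -4.4]
grip_width: 0.0181
```

Request:
servo_tool --pt "0 0 0.05 0" --pt "0 0 0 0" --pt "0 0 0 0"

```text
time_s: 58.75
eef_pos: [0.6149, 0.151, 0.0646]
tcp_rot: [2.239, 2.203, 0.001]
wrist_force: [-1.2, -0.0, 0.4]
grip_width: 0.0184
```

Request:
servo_tool --pt "0 0 0.02 0" --pt "0 0 0 0"

```text
time_s: 58.95
eef_pos: [0.6148, 0.151, 0.0645]
tcp_rot: [2.239, 2.203, 0.001]
wrist_force: [-2.7, -1.2, 7.3]
grip_width: 0.0179
```

Request:
servo_tool --pt "0 0 0 0" --pt "0 0 0 0" --pt "0 0 0 0" --pt "0 0 0 0" --pt "0 0 -0.3 0" --pt "0 0 -0.6 0" --pt "0 0 -1 0" --pt "0 0 -1 0" --pt "0 0 -1 0" --pt "0 0 -1 0" --gripper 45

```text
time_s: 59.95
eef_pos: [0.6145, 0.1509, 0.2126]
tcp_rot: [2.239, 2.203, 0.001]
wrist_force: [0.0, 0.6, 0.4]
grip_width: 0.0387
```

Request:
servo_tool --pt "0 0 -1 0" --pt "0 0 -1 0" --pt "-0.96 0.18 0 0" --pt "-0.96 0.18 0 0" --pt "-0.96 0.18 0 0" --pt "-0.96 0.18 0 0" --pt "-0.96 0.18 0 0" --pt "-0.96 0.18 0 0" --pt "-0.96 0.18 0 0" --pt "-0.96 0.18 0 0"

```text
time_s: 60.95
eef_pos: [0.6541, -0.0813, 0.2714]
tcp_rot: [2.239, 2.203, 0.001]
wrist_force: [0.6, 0.9, 0.5]
grip_width: 0.0386
```

Request:
servo_tool --pt "0 0 0 0" --pt "0 0 0 0" --pt "0 0 0 0"

```text
time_s: 61.25
eef_pos: [0.6541, -0.0788, 0.271]
tcp_rot: [-2.237, -2.205, -0.001]
wrist_force: [0.1, 0.3, -0.1]
grip_width: 0.0383
```

Run:
```python
from rods import *
im,c=snap("wrist","w23.png"); s,_=snap("scene","s23.png"); go()
canvas=np.zeros((600,800,3),np.uint8); canvas[:384,:512]=im
canvas[390:600,:270]=cv2.resize(s[90:230,220:400],(270,210)); canvas[388:600,280:580]=cv2.resize(im[100:241,150:350],(300,212))
cv2.imwrite("pics/m23.png",canvas[:,:,::-1])
```

```text
t 61.4 tcp [ 0.6541 -0.0787  0.2709] jaw yaw -0.81 q7 -0.0630348604388515 grip 0.0382892962658552 F [-0.0221  0.3304 -0.0124] tilt [ 0.0002  0.0006 -1.    ]
 shift units [0. 0. 0.]
```

View pics/m23.png

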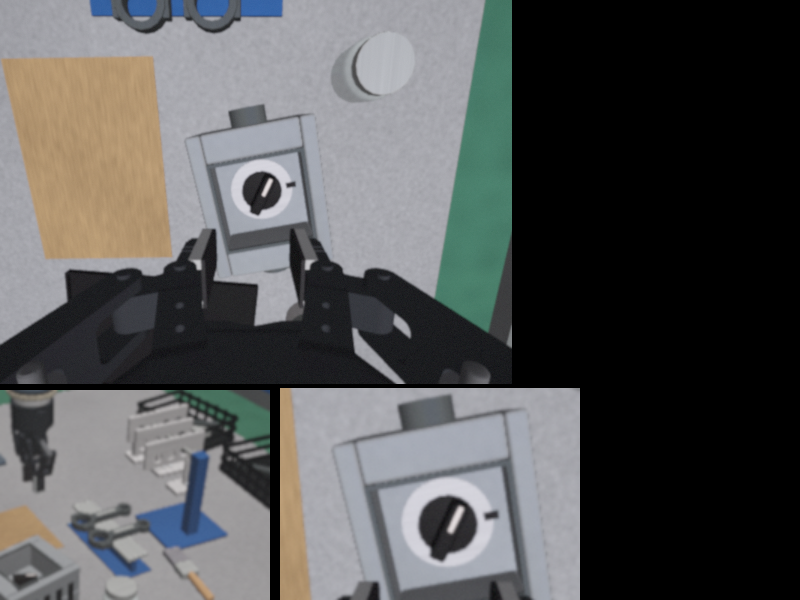

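Run:
```python
from h import *
c=viewer.camera_info("wrist"); im=cv2.imread("pics/w23.png")[:,:,::-1]
def lst(m,u0,v0): 
    n,l,st,ce=cv2.connectedComponentsWithStats(m.astype(np.uint8)); return [(i,st[i],ce[i]+[u0,v0]) for i in range(1,n) if st[i,4]>5],l
g=im.astype(int).max(2); u0,v0,u1,v1=215,150,310,225; r=g[v0:v1,u0:u1]
ws,_=lst(r>215,u0,v0); print("white",ws); ds,l=lst(r<75,u0,v0); print("dark",ds)
# outer silhouette of the white dial: fill
cs,_=cv2.findContours((r>215).astype(np.uint8),cv2.RETR_EXTERNAL,cv2.CHAIN_APPROX_NONE)
k=max(cs,key=cv2.contourArea); (x,y),ax,an=cv2.fitEllipse(k); print("dial",x+u0,y+v0,ax)
D=pl(c,(x+u0,y+v0),.046); print("dial centre",D)
M=pl(c,(291,184.7),.0455); d=M-D; print("mark",M,np.linalg.norm(d),np.degrees(np.arctan2(d[1],d[0])))
A=pl(c,(187,138),.105);B=pl(c,(315,115),.105);e=B-A; print("box edge",A,B,np.linalg.norm(e),np.degrees(np.arctan2(e[1],e[0])))
t=lambda u,v:(150+(u-280+.5)/1.5-.5,100+(v-388+.5)/1.5037-.5)
P=pl(c,t(446,533),.081);Q=pl(c,t(462,507),.081);e=Q-P;print("pointer",P,Q,np.linalg.norm(e),np.degrees(np.arctan2(e[1],e[0])))
P=pl(c,t(437,557),.081);print("bar tail",P)
```

```text
white [(1, array([ 17,  11,  59,  51, 859], dtype=int32), array([258.3341, 180.057 ])), (2, array([48, 30,  8, 15, 28], dtype=int32), array([266.75  , 187.0357])), (3, array([46, 58, 21,  9, 88], dtype=int32), array([270.2614, 212.4091]))]
dark [(2, array([85, 10,  3, 12, 16], dtype=int32), array([301.25, 165.  ])), (3, array([ 28,  22,  38,  42, 996], dtype=int32), array([260.3976, 191.7219])), (7, array([72, 33,  8,  4, 21], dtype=int32), array([290.7619, 184.2857])), (11, array([92, 52,  2, 11, 12], dtype=int32), array([307.5, 207. ]))]
dial 260.89389419555664 188.58910369873047 (51.941917419433594, 52.7734489440918)
dial centre [ 0.665  -0.1069  0.046 ]
mark [ 0.7044 -0.1024  0.0455] 0.039708744850062 6.543155413502358
box edge [ 0.5862 -0.0359  0.105 ] [ 0.7198 -0.0146  0.105 ] 0.13530267144615202 9.06896004417941
pointer [ 0.6635 -0.1075  0.081 ] [ 0.6763 -0.0865  0.081 ] 0.02449168994759849 58.727728875445116
bar tail [ 0.6561 -0.1275  0.081 ]
```

Request:
servo_tool --pt "0 0 0 0.91" --pt "0 0 0 0.91" --pt "0 0 0 0.91" --pt "0 0 0 0.9" --pt "0 0 0 0.9" --pt "-0.34 0.4 0 0" --pt "-0.34 0.41 0 0" --pt "0 0 0 0" --pt "0 0 0 0" --pt "0 0 0 0"

```text
time_s: 62.35
eef_pos: [0.6659, -0.1093, 0.2704]
tcp_rot: [-2.693, -1.616, -0.0]
wrist_force: [-0.2, 1.0, 0.8]
grip_width: 0.0389
```

Request:
servo_tool --pt "0 0 0.8 0" --pt "0 0 0.8 0" --pt "0 0 0.8 0" --pt "0 0 0.8 0" --pt "0 0 0.6 0" --pt "0 0 0.4 0" --pt "0 0 0.2 0" --pt "0 0 0 0" --pt "0 0 0 0"

```text
time_s: 63.25
eef_pos: [0.6664, -0.1096, 0.1394]
tcp_rot: [2.694, 1.616, 0.002]
wrist_force: [0.2, 0.5, -0.2]
grip_width: 0.0384
```

Run:
```python
from h import *
im,c=snap("wrist","w24.png"); go(.666,-.108,.062,-28)
o=np.array([.666,-.108,.081])
print("centre px",proj(c,o))
g=im.astype(int).max(2)
for e in (.012,.018,.022):
    a=np.radians(62); u,v=proj(c,o+e*np.array([np.cos(a),np.sin(a),0])); print(e,(u,v),g[int(round(v)),int(u)-24:int(u)+25:2])
```

```text
t 63.3 tcp [ 0.6665 -0.1096  0.1396] jaw yaw -28.1 q7 -0.45200640947509685 grip 0.03831165850242291 F [ 0.2041 -0.9308  0.0506] tilt [ 0.0015 -0.0001 -1.    ]
 shift units [ 0.0376 -0.044   2.5872] twist units -0.017
centre px [249.5291 206.1571]
0.012 (np.float64(249.4400240520501), np.float64(190.2464654206347)) [ 45  47  48  48  49  44  45  33  38  53 208 232 224 132  50  41  37  46
  45  46  46  46  49  51  50]
0.018 (np.float64(249.39447871722342), np.float64(182.1093754197202)) [ 47  48  44  49  47  47  43  34  43  92 215 232 223  97  48  39  45  48
  51  51  50  52  52  50  49]
0.022 (np.float64(249.3637277261713), np.float64(176.61543004065888)) [122  52  46  46  49  48  40  30  42 133 227 232 207  80  45  39  46  50
  52  52  50  51  52  49 107]
```

Request:
servo_tool --pt "0 -0.04 0.5 -0.5" --pt "0 0 0.6 0" --pt "0 0 0.6 0" --pt "0 0 0.5 0" --pt "0 0 0.3 0" --pt "0 0 0.08 0" --pt "0 0 0 0" --pt "0 0 0 0"

```text
time_s: 64.1
eef_pos: [0.6654, -0.1091, 0.062]
tcp_rot: [2.65, 1.685, 0.001]
wrist_force: [1.4, 0.3, -0.6]
grip_width: 0.0387
```

Request:
servo_tool --pt "0 0 0 0" --pt "0 0 0 0" --pt "0 0 0 0" --pt "0 0 0 0" --pt "0 0 0 0" --pt "0 0 0 0" --gripper 0 --grip_force 30

```text
time_s: 64.7
eef_pos: [0.6642, -0.1086, 0.062]
tcp_rot: [-2.65, -1.685, 0.001]
wrist_force: [-5.2, 1.3, 7.1]
grip_width: 0.0137
```

Run:
```python
from h import *
go(None,None,None,-81); print(env.get_state()["wrist_torque"])
```

```text
t 64.7 tcp [ 0.6642 -0.1086  0.062 ] jaw yaw -25.09 q7 -0.42242079378294317 grip 0.01369521915568925 F [-5.221   1.3444  7.0586] tilt [-0.001   0.0004 -1.    ]
 shift units [0. 0. 0.] twist units 9.318
[ 0.3087  0.9545 -0.0262]
```

Request:
servo_tool --pt "0 -0.05 0 0" --pt "0 0 0 0.7" --pt "0 0 0 0.7" --pt "0 0 0 0.7" --pt "0 0 0 0.7" --pt "0 0 0 0.7" --pt "0 0 0 0" --pt "0 0 0 0"

```text
time_s: 65.5
eef_pos: [0.6634, -0.1081, 0.062]
tcp_rot: [-2.914, -1.174, -0.0]
wrist_force: [-3.0, 1.2, 6.7]
grip_width: 0.013
```

Request:
servo_tool --pt "0 0 0 0.7" --pt "0 0 0 0.7" --pt "0 0 0 0.7" --pt "0 0 0 0.7" --pt "0 0 0 0.7" --pt "0 0 0 0.7" --pt "0 0 0 0.7" --pt "0 0 0 0.5" --pt "0 0 0 0" --pt "0 0 0 0"

```text
time_s: 66.5
eef_pos: [0.6628, -0.1071, 0.062]
tcp_rot: [-3.124, -0.316, 0.002]
wrist_force: [-5.6, 4.6, 9.1]
grip_width: 0.0134
```

Run:
```python
from h import *
go(None,None,None,-81); print(env.get_state()["wrist_torque"])
im,c=snap("wrist","w25.png")
```

```text
t 66.5 tcp [ 0.6628 -0.1071  0.062 ] jaw yaw -78.46 q7 -1.1337109918268387 grip 0.013386736500899074 F [-5.569   4.5582  9.1273] tilt [-0.0012  0.0016 -1.    ]
 shift units [0. 0. 0.] twist units 0.423
[0.7145 1.1853 0.0191]
```

Request:
servo_tool --pt "0 0 0 0.42" --pt "0 0 0 0" --pt "0 0 0 0"

```text
time_s: 66.85
eef_pos: [0.6628, -0.1069, 0.062]
tcp_rot: [-3.13, -0.247, 0.002]
wrist_force: [-5.4, 3.9, 9.3]
grip_width: 0.0135
```

Request:
servo_tool --pt "0 0 0 0" --pt "0 0 0 0" --pt "0 0 0 0" --pt "0 0 -0.3 0" --pt "0 0 -0.6 0" --pt "0 0 -0.8 0" --pt "0 0 -0.9 0" --pt "0 0 -0.9 0" --pt "0 0 0 0" --pt "0 0 0 0" --gripper 45

```text
time_s: 67.85
eef_pos: [0.6639, -0.1086, 0.1673]
tcp_rot: [3.132, 0.246, 0.003]
wrist_force: [-0.0, -1.2, 0.2]
grip_width: 0.0384
```

Request:
servo_tool --pt "-0.5 0 -0.8 0" --pt "-0.5 0 -0.8 0" --pt "-0.5 0 -0.8 0" --pt "0 0 0 0" --pt "0 0 0 0"

```text
time_s: 68.35
eef_pos: [0.6189, -0.1154, 0.2379]
tcp_rot: [-3.132, -0.246, 0.0]
wrist_force: [0.6, 0.1, -0.1]
grip_width: 0.0383
```

Run:
```python
from h import *
im,c=snap("wrist","w26.png"); go()
o=proj(c,(.6655,-.108,.07)); print(o); u,v=map(int,o)
savez(im,"w26c.png",u-80,v-70,u+80,v+50,5); print(u-80,v-70)
```

```text
t 68.4 tcp [ 0.6188 -0.1151  0.2371] jaw yaw -81.01 q7 -1.1841904039571283 grip 0.03848073473676602 F [-0.1284  0.2982 -0.4423] tilt [-0.0013  0.0004 -1.    ]
 shift units [0. 0. 0.] 
[251.1559 134.3339]
171 64
```

View pics/w26c.png

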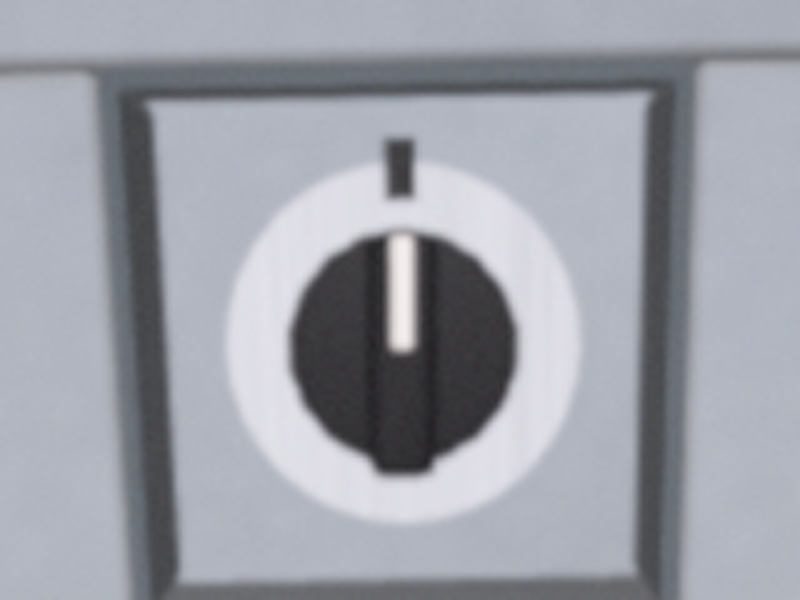

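Run:
```python
from h import *
s,_=snap("scene","s27.png"); o=cv2.imread("pics/s23.png")[:,:,::-1]
for n,(a,b,c,d) in dict(stand=(90,230,310,400),ledge=(155,215,260,325),jar=(210,250,285,320),brush=(190,230,325,370)).items():
    e=cv2.absdiff(s[a:b,c:d],o[a:b,c:d]).max(2); print(n,(e>30).sum(),e.mean())
go()
```

```text
stand 0 1.387857142857143
ledge 0 1.348974358974359
jar 0 1.2978571428571428
brush 0 1.2777777777777777
t 68.5 tcp [ 0.6188 -0.115   0.2368] jaw yaw -81.0 q7 -1.1841777587166613 grip 0.03814424075240679 F [-0.4712 -0.2934 -0.5852] tilt [-0.002   0.0005 -1.    ]
 shift units [0. 0. 0.]
```

```bash
python3 -c "
from workcell import env
print(env.hand_in())"
```

```text
the job is handed in; nothing more can be done
None
```

The job is done and handed in at about 68.5 s of the 210 s. Three brackets and two connecting rods were present.

- **Brackets:** bracket_b hangs through the hole at x -25, bracket_a through x 14 and bracket_c through x -12. They are about 65 mm apart, and all three looked level in the pictures.
- **Rods:** both lie flat across the ledge, about 75 mm apart. One rod had been knocked aside on the board before I reached it, so I found it again before picking it up.
- **Knob:** I turned it last, clockwise, until the pointer met the black mark. In the last close view it lined up to within about 1–1.5°.
- **Last checks:** comparing scene pictures from before and after the knob turn showed no change around the stand, ledge, jar or brush. I did not re-check the spray can in that comparison; it was standing untouched in the view just before the knob. The gripper was open and clear of everything when I handed in.
- **Forces:** the largest wrist force I read was about 19 N, setting down the first rod.
- **Disagreements:** two grip checks came out a little off. The second rod's balance point measured 3–4 mm from the grip, which I corrected when placing it. Bracket_c's hole measured about 2 mm off and needed no change.
- **Picture count:** I viewed 16 pictures, two over the budget of 14.

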